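# Box the toy cars and close the carton

### The arm

A 6-joint arm with a two-finger parallel gripper is mounted at the origin on the work surface. World frame = base frame: x ahead of the robot, y to its left, z up, the work surface at z = 0. Lengths are in m, angles in rad, forces in N, time in s.
With the tool pointing down it reaches from about 0.4 to 0.825 m from the base axis. Payload 7 kg.
Tool frame: the origin (TCP) lies midway between the tips of the shut fingers; the grasp point (between the pads) lies grip_point_offset behind it (grip_point_offset is the distance from the TCP to the grasp point, in m); z points along the fingers, y is the line along which they close (so a half turn about z gives the same grasp; the last joint's range is limited). The gripper opens to 88 mm and grips with 3 to 60 N. Pads are 19 mm wide; open, the fingers measure 130 mm over their backs; the gripper's body (78 mm by 193 mm) begins 47 mm behind the grasp point.
Start: joints at [1.529, 0.359, 0.012, 0, -1.224, -0.288], TCP at [0.219, 0.639, 0.227] pointing down, gripper open.
Joint ranges: [-3.07, 3.07], [-1.43, 2.12], [-1.02, 1.25], [-3.03, 1.67], [-3.05, -0], [-3.03, 3.03]. Speed limits (rad/s): [2.39, 2.39, 3.01, 3.14, 3.14, 3.14].

### API

Orientations are given as [roll, pitch, yaw] about the fixed x, y, z axes, in that order (R = Rz(yaw) Ry(pitch) Rx(roll)).
In Python, from plant import * gives the robot as it stands. The module is installed in compiled form; this text tells all that it offers.
- The arm moves only by the tool servo_tool, never from a script. Its argument "motion" is a list of rows, each a list of 7 numbers: the closure, from 0 (fully open) to 1 (shut), then the shift along the tool's x, y, z each as a share of 0.12 m, from -1 to 1, then the turn, a rotation vector about the tool's x, y, z each as a share of pi/2 rad, from -1 to 1. In form: [[hand, tx, ty, tz, rx, ry, rz], ...]. A call has exactly 5 rows; each row is the pose to reach, as a shift and turn from the pose commanded when the call began, along the tool's axes at that moment; what a row does not reach only later rows make up. A row lasts 1/8 s, in which the tool goes at most 62.5 mm and 10.7 degrees, less where a joint would pass 70% of its speed; a pose out of reach is approached as far as the arm can. A call with a number of a shift or a turn outside -1 to 1 is refused whole. A call with a gripper value outside its range is refused whole. The fingers move at their own pace and stop on an object; "grip_force" is the grip in N (left out, the last holds). Time passes only in rows, so rows that repeat a pose let the fingers close, or fill a call up. It gives the time, the measured TCP pose, the force, the opening and the grip force at its end, in the units of the state.
- get_obs(): the state, without advancing time (a new reading comes with each control period).
- grab_frame(name): name is "scene" or "top"; returns the picture (384x512x3 uint8, red, green, blue); there is no depth.
- calibration(name): a dict with "intrinsics" (3x3 intrinsics, pixels), "k1" (the pictures are not rectified: a ray, as slopes to the right and down, at radius r is drawn at 1 + k1 r^2 times it, then the intrinsics apply), "pose" (4x4, takes a point from camera to world coordinates). Camera axes: x right, y down, z forward; pixel columns grow to the right and rows downward; lengths in m; the calibration is good to about 2 mm. A picture is of the moment at which its call begins. calibration takes no time and is no camera call.
- sign_off(): hands the job in; it is judged then, once.
Trained networks look in the newest picture that a camera, given by its name, has taken for a name from the list of things; names that differ only in an ending like _2 or _b are one class to them, and where a whole thing is asked for, a point or a joint stands for the part that bears it (a point fixed in the world has none). Each returns a list of dicts, best first, with "score" (0 to 1); they miss things now and then, are a little off and sometimes report something else, mostly with a low value. They report only what shows in the picture. A call takes as long as a camera call. They do not tell look-alikes from the thing itself.
- cut_out(thing, camera): "region" (384x512 bool, what is visible of it) and "position" ([row, column] in pixels, amid what is visible of it).
The state is a dict: "time": time; "qpos": joint angles; "qvel": joint speeds; "effort": joint torques, N m; "ee_pos": TCP position; "ee_rot": TCP orientation; "force": force on the tool from outside, world axes, zero at the start; "wrist_torque": the same for the moment, N m; "width": finger opening in m; "grasp_force": force on a finger pad.
Only numpy, scipy, OpenCV 4.12 (cv2) and the standard library are available. Lean on these libraries where they do the work, as an engineer would, in place of code of your own. Each camera call takes 0.05 s, during which the arm holds its last target. There are 200 camera calls.

### The job

One of four wooden toy cars is already packed in the open carton: add the other three, so that all stand on their wheels in two neat rows of two: one car centred and square on each white card, all noses towards the red-striped flap. Only when all four are in, fold the plain flap fully down, then the red-striped flap fully down over it. Leave everything else where it is.

Things in the scene. Friction and masses are not known exactly. Their poses are not given: they have to be found in the camera images.
- carton: open cardboard carton, fixed, outside 230 (x) x 172 (y) x 66 high, walls and floor 4. Origin: centre of underside, z up; x points roughly to the robot's left. Plain flap hinged on the +x end, red-striped flap on the -x end. On its floor four white cards 102 x 54, long sides along x, centred at x = +-53, y = +-32
- flap_plain (a joint): plain brown inner flap, 115 from hinge to free edge x 168 wide x 4 thick. Value: 0 = closed, level over the carton; 1.57 = upright; more = leaning outwards (limit 2.3); starts 1.75 to 2. Stays where left (hinge friction 0.035 N m, no spring), stops at 0; about 1 N moves it
- plain_hinge (a point): middle of the plain flap's hinge line (along carton y), 69 above the carton's underside, at its +x end (x = 115); the panel's mid-plane passes through it
- flap_striped (a joint): outer flap, 125 from hinge to free edge x 168 wide x 4 thick. Value: 0 = closed, level over the carton; 1.57 = upright; more = leaning outwards (limit 2.3); starts 1.75 to 2. Stays where left (hinge friction 0.035 N m, no spring), stops at 0; about 1 N moves it. 30 wide red stripe near its free edge; goes over the plain flap
- striped_hinge (a point): middle of the striped flap's hinge line (along carton y), 74 above the carton's underside, at its -x end (x = -115); the panel's mid-plane passes through it
- car_red: wooden toy car 96 long (x) x 48 wide x 56 high, about 0.11 kg, wheels fixed. Origin: centre of underside; +x to the nose (low bonnet, black bumper, yellow headlights), z up. Chassis 28 high; on it the grip: a red cabin 40 long x 28 wide, 28 to 56 above the underside, centred 10 behind the origin. Starts nose-down in a lane of the sloping rack.
- red_nose (a point): nose end of the red car: 48 ahead of its origin, 14 above its underside
- car_blue: wooden toy car 96 long (x) x 48 wide x 56 high, about 0.11 kg, wheels fixed. Origin: centre of underside; +x to the nose (low bonnet, black bumper, yellow headlights), z up. Chassis 28 high; on it the grip: a blue cabin 40 long x 28 wide, 28 to 56 above the underside, centred 10 behind the origin. Starts nose-down in a lane of the sloping rack.
- blue_nose (a point): nose end of the blue car: 48 ahead of its origin, 14 above its underside
- car_yellow: wooden toy car 96 long (x) x 48 wide x 56 high, about 0.11 kg, wheels fixed. Origin: centre of underside; +x to the nose (low bonnet, black bumper, yellow headlights), z up. Chassis 28 high; on it the grip: a yellow cabin 40 long x 28 wide, 28 to 56 above the underside, centred 10 behind the origin. Starts upright on the table between carton and rack, any heading.
- yellow_nose (a point): nose end of the yellow car: 48 ahead of its origin, 14 above its underside
- car_white: wooden toy car 96 long (x) x 48 wide x 56 high, about 0.11 kg, wheels fixed. Origin: centre of underside; +x to the nose (low bonnet, black bumper, yellow headlights), z up. Chassis 28 high; on it the grip: a white cabin 40 long x 28 wide, 28 to 56 above the underside, centred 10 behind the origin. Starts already packed on the card at x = -53, y = +32.
- white_nose (a point): nose end of the white car: 48 ahead of its origin, 14 above its underside
- rack: fixed rack: board sloping up 35 deg along local +x (low end to the carton), upper face 75 high at local (0, 0). 3 lanes at y = -72, 0, 72: two cars, one rabbit. Lip at the foot. Shelf over the upper half (x -5 to 67, underside 248 high, top with tins 313; posts y +-118) bars a vertical tool: grip and draw out square to the board, tool leaning to the carton. Origin: centre of underside, 250 wide
- rabbit: dark brown wooden rabbit 92 x 38 x 70 high, in a lane of the rack; leave alone. Origin: centre of its underside
- glue_pot: glue pot with orange cap, 46 diameter, 65 high, upright on the table between carton and rack; leave alone. Origin: centre of underside
- offcut: flat wood offcut 130 x 42 x 16 lying beyond the car on the table; leave alone. Origin: centre of underside
- nail_box: open wooden nail box 100 x 75 x 50 at the back; leave alone. Origin: centre of underside
- paint_jar: paint jar with blue cap, 68 diameter, 95 high, at the back; leave alone. Origin: centre of underside
- hammer: hammer lying at the left, about 40 high at most; leave alone. Origin: centre of underside
- mug: blue mug, 72 diameter, 85 high, at the right in front of the carton; leave alone. Origin: centre of underside
- screwdriver: screwdriver with red handle lying in front of the carton, about 30 high; leave alone. Origin: centre of underside
Mind the look-alikes: they are no part of the job. What is shaped like the car_red but pink is not meant.

How it is judged:
By the outcome, as a careful person would: the job done as asked, in the order asked, and still so for the second after the job is handed in, with the robot touching nothing.
It also fails if it takes over 72 s, if anything falls off the work surface, if the arm or the gripper's body presses on something with over 40 N, if the wrist force passes 120 N, or if a joint passes its speed limit or range.

## Working session

There is one attempt and no reset: what is moved stays moved. The work goes in short steps, Python scripts to look and compute and a tool call to move; the robot and the scene stay as the last step left them, time stands still between calls to the robot, and variables do not carry over. Pictures are saved under pics/ and viewed, at most 10 in all, crops included, and the job is handed in when it is done.

Besides the shell and the picture viewer there is one more tool, called as name(argument=value, ...), one argument or row to a line, values as JSON. servo_tool: Moves the arm, as the interface text tells. Its arguments: {"type":"object","properties":{"motion":{"type":"array"},"grip_force":{"type":"number"}},"required":["motion"]}

```bash
mkdir -p pics; ls
python3 - <<'E'
from plant import *
import cv2,numpy as np
o=get_obs();print({k:np.round(v,4) for k,v in o.items()})
for n in("scene","top"):
    im=grab_frame(n);cv2.imwrite(f"pics/{n}0.png",cv2.resize(im[:,:,::-1],(800,600),interpolation=cv2.INTER_CUBIC))
    c=calibration(n);print(n,np.round(c["intrinsics"],2).tolist(),c["k1"],np.round(c["pose"],4).tolist())
import plant;print([x for x in dir(plant) if x[0]!='_'])
try: print(grip_point_offset)
except Exception as e: print(e)
E
```

```text
pics
{'time': np.float64(0.0), 'qpos': array([ 1.5291e+00,  3.5940e-01,  1.1100e-02, -4.0000e-04, -1.2241e+00,
       -2.8810e-01]), 'qvel': array([-0.0002, -0.0003,  0.0001,  0.002 ,  0.0005,  0.0016]), 'effort': array([-4.00000e-04, -5.82721e+01,  2.93044e+01,  6.99750e+00,
        6.70000e-03, -2.00000e-04]), 'ee_pos': array([0.2185, 0.6382, 0.2256]), 'ee_rot': array([ 3.140e+00, -1.000e-04, -3.299e-01]), 'force': array([ 0.8911, -0.6138, -0.612 ]), 'wrist_torque': array([-0.0104, -0.0307, -0.019 ]), 'grasp_force': np.float64(0.0), 'width': np.float64(0.0874)}
scene [[412.4, 0.0, 254.82], [0.0, 412.4, 188.47], [0.0, 0.0, 1.0]] -0.15302820762912026 [[-0.4419, 0.6837, -0.5807, 1.2713], [0.897, 0.3315, -0.2923, 0.4381], [-0.0073, -0.6501, -0.7598, 1.0421], [0.0, 0.0, 0.0, 1.0]]
top [[412.98, 0.0, 250.81], [0.0, 412.98, 191.31], [0.0, 0.0, 1.0]] -0.11390892656898989 [[-0.027, -0.9847, 0.1721, 0.3178], [-0.9996, 0.0244, -0.0173, 0.0825], [0.0128, -0.1725, -0.9849, 1.194], [0.0, 0.0, 0.0, 1.0]]
['IKError', 'calibration', 'cut_out', 'get_obs', 'grab_frame', 'grip_point_offset', 'sign_off']
0.0188
```

View pics/scene0.png

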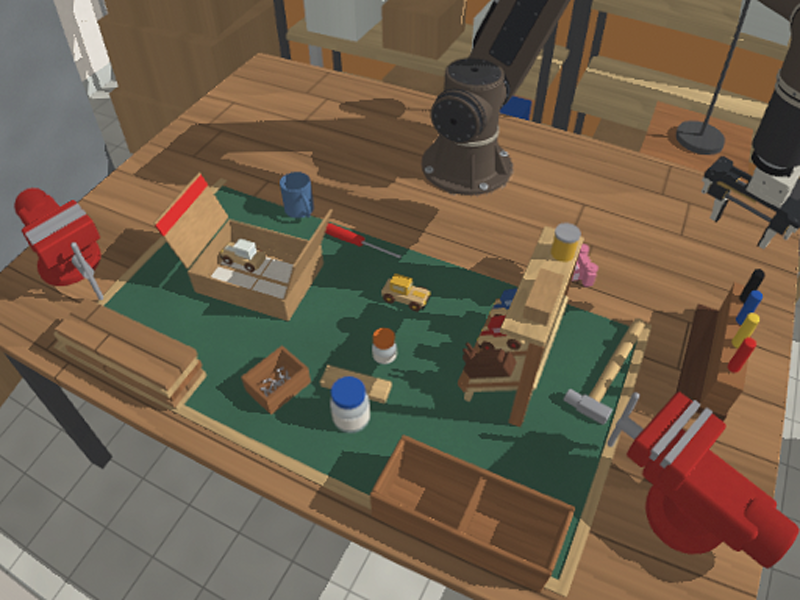

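View pics/top0.png

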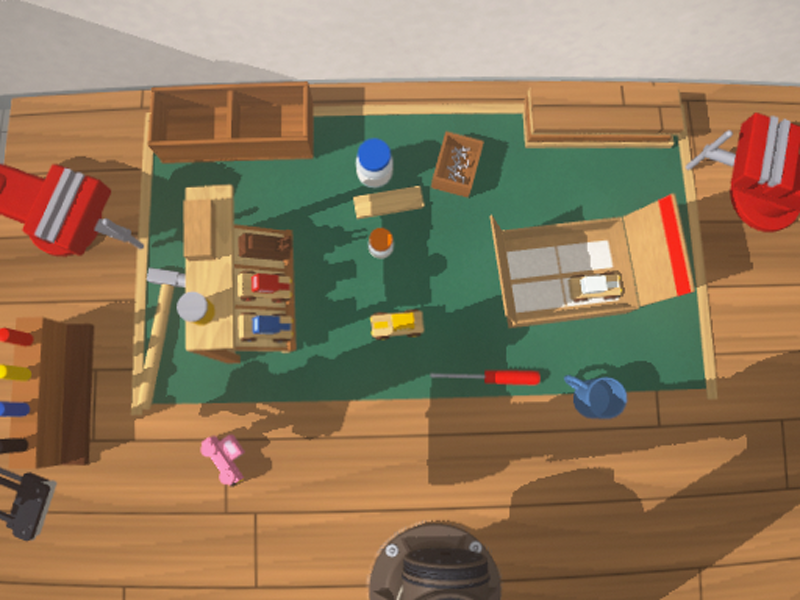

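Scene view: the carton is at (250,255) with the white car at (240,255). The yellow car is at (405,292), the rack is at (525,330), and a pink look-alike is behind the rack at (585,265).

Top view (800 px wide):
- **Cars:** red (263,285), blue (267,325), yellow (398,323), white (595,285).
- **Look-alikes:** pink car (222,460) on the bare table, rabbit (265,245). The red car in its rack lane is the one I want.
- **Carton:** the striped flap is on the right at (660,245).

Next I get masks and a close crop.

```bash
cat > h.py <<'E'
from plant import *
import numpy as np,cv2
from scipy.spatial.transform import Rotation as R
from scipy.optimize import minimize
C={n:calibration(n) for n in("scene","top")}
def proj(P,n):
    c=C[n];T=np.linalg.inv(c["pose"]);p=np.atleast_2d(P)@T[:3,:3].T+T[:3,3]
    s=p[:,:2]/p[:,2:];s=s*(1+c["k1"]*(s**2).sum(1,keepdims=True))
    K=c["intrinsics"];return s@K[:2,:2].T+K[:2,2]
def ray(uv,n,z):
    c=C[n];K=c["intrinsics"];d=(np.array(uv,float)-K[:2,2])/K[0,0];s=d.copy()
    for _ in range(20): s=d/(1+c["k1"]*(s@s))
    v=c["pose"][:3,:3]@np.r_[s,1];o=c["pose"][:3,3];return o+v*(z-o[2])/v[2]
def box(x0,x1,y0,y1,z0,z1): return np.array([[x,y,z] for x in(x0,x1) for y in(y0,y1) for z in(z0,z1)])/1000.
CAR=[box(-48,48,-24,24,0,28),box(-30,10,-14,14,28,56)]
S=4
def sil(boxes,n):
    m=np.zeros((384*S,512*S),np.uint8)
    for b in boxes:
        q=((proj(b,n)+.5)*S).astype(np.float32)
        cv2.fillConvexPoly(m,cv2.convexHull(q).astype(np.int32),1)
    return cv2.resize(m.astype(np.float32),(512,384),interpolation=cv2.INTER_AREA)
def xf(b,p,rot): return b@rot.as_matrix().T+p
def fit(model,masks,p0,step):
    def f(p):
        B=model(p);t=0
        for n,m in masks.items():
            s=sil(B,n);t+=1-np.minimum(s,m).sum()/np.maximum(s,m).sum()
        return t
    best=None;x=np.array(p0,float)
    for k in(1,.4):
        sim=np.vstack([x]+[x+k*np.eye(len(x))[i]*step[i] for i in range(len(x))])
        r=minimize(f,x,method="Nelder-Mead",options=dict(initial_simplex=sim,maxiter=300,xatol=1e-4,fatol=1e-4));x=r.x
    return x,r.fun
E
python3 - <<'E'
from h import *
out={}
for n in("scene","top"):
    im=grab_frame(n);out["img_"+n]=im
    for t in["carton","flap_plain","flap_striped","car_red","car_blue","car_yellow","car_white","rack","glue_pot","mug","screwdriver"]:
        r=cut_out(t,n)
        for i,d in enumerate(r[:2]):
            print(n,t,i,round(d["score"],2),np.round(d["position"]),d["region"].sum())
        if r: out[n+"_"+t]=r[0]["region"]
np.savez("m.npz",**out)
im=out["img_top"][120:240,130:290,::-1]
a=cv2.resize(im,(800,600),interpolation=cv2.INTER_CUBIC);cv2.imwrite("pics/c1.png",a)
ov=out["img_top"].copy()[:,:,::-1]
col=np.random.RandomState(1).randint(0,255,(20,3))
for i,k in enumerate(x for x in out if x.startswith("top_")):
    cs,_=cv2.findContours(out[k].astype(np.uint8),0,2);cv2.drawContours(ov,cs,-1,col[i].tolist(),1)
cv2.imwrite("pics/ov.png",cv2.resize(ov[100:230,100:460],(800,289),interpolation=cv2.INTER_NEAREST))
E
```

```text
scene carton 0 0.78 [168. 148.] 4913
scene flap_plain 0 0.78 [167. 193.] 198
scene flap_plain 1 0.71 [213. 317.] 336
scene flap_striped 0 0.74 [241. 176.] 1122
scene flap_striped 1 0.68 [138. 120.] 1488
scene car_red 0 0.9 [215. 315.] 382
scene car_red 1 0.69 [172. 374.] 228
scene car_blue 0 0.48 [192. 322.] 151
scene car_blue 1 0.31 [138. 125.] 1577
scene car_yellow 0 0.89 [186. 257.] 498
scene car_white 0 0.82 [164. 156.] 351
scene rack 0 0.89 [202. 341.] 3498
scene glue_pot 0 0.5 [219. 246.] 265
scene mug 0 0.88 [123. 186.] 523
scene mug 1 0.16 [242. 176.] 1165
scene screwdriver 0 0.47 [149. 218.] 163
top carton 0 0.72 [168. 380.] 7085
top carton 1 0.65 [207. 253.] 562
top flap_plain 0 0.67 [175. 321.] 441
top flap_plain 1 0.5 [162. 420.] 2202
top flap_striped 0 0.83 [159. 421.] 2140
top car_red 0 0.63 [292. 142.] 522
top car_red 1 0.56 [186. 168.] 601
top car_blue 0 0.57 [209. 170.] 555
top car_yellow 0 0.77 [206. 253.] 568
top car_yellow 1 0.69 [155. 166.] 550
top car_white 0 0.77 [181. 380.] 516
top car_white 1 0.65 [185. 168.] 609
top rack 0 0.74 [176. 140.] 4875
top rack 1 0.4 [172. 326.] 433
top glue_pot 0 0.81 [156. 247.] 224
top mug 0 0.71 [254. 380.] 835
top mug 1 0.48 [211. 167.] 549
top screwdriver 0 0.66 [210. 253.] 526
top screwdriver 1 0.56 [154. 244.] 220Traceback (most recent call last):
  File "<stdin>", line 16, in <module>
cv2.error: OpenCV(4.12.0) :-1: error: (-5:Bad argument) in function 'drawContours'
> Overload resolution failed:
>  - Layout of the output array image is incompatible with cv::Mat
>  - Expected Ptr<cv::UMat> for argument 'image'
```

View pics/c1.png

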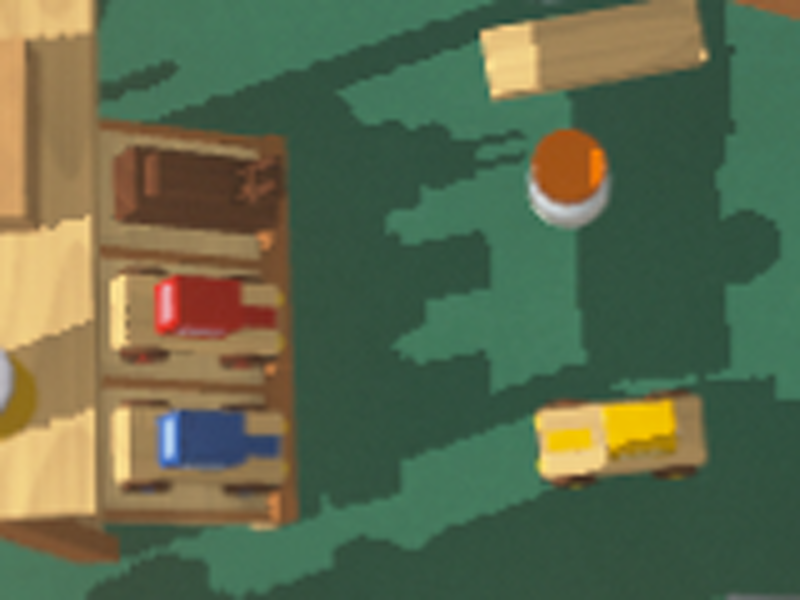

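The crop shows the red car in the middle lane (crop 215,315) and the blue car in the near lane (215,440), both nose-down. The pink toy is outside the rack. The yellow car is at crop (620,438) with headlights on the left, so its nose points to the rack and it needs a half turn.

Run:
```python
from h import *
m=dict(np.load("m.npz")) if 0 else {}
im={}
for n in("scene","top"):
    im[n]=grab_frame(n)
    for t in["carton","flap_plain","flap_striped","car_red","car_blue","car_yellow","car_white","rack"]:
        for i,d in enumerate(cut_out(t,n)[:2]): m[f"{n}_{t}_{i}"]=d["region"]
    m["img_"+n]=im[n]
np.savez("m.npz",**m)
def crop(n,keys,r0,r1,c0,c1):
    k=2
    ov=np.ascontiguousarray(im[n][:,:,::-1])
    z=400/(c1-c0)
    o=cv2.resize(ov[r0:r1,c0:c1],None,fx=z,fy=z,interpolation=cv2.INTER_CUBIC)
    o2=o.copy()
    cols=[(0,0,255),(255,0,0),(0,255,255),(255,0,255),(0,255,0)]
    for i,t in enumerate(keys):
        t=f"{n}_{t}"
        if t not in m: continue
        b=cv2.resize(m[t].astype(np.uint8)[r0:r1,c0:c1],(o.shape[1],o.shape[0]),interpolation=cv2.INTER_NEAREST)
        cs,_=cv2.findContours(b,0,2);cv2.drawContours(o2,cs,-1,cols[i],1)
    return np.hstack([o,o2])[:300]
a=crop("scene",["carton_0","flap_plain_0","flap_striped_1","car_white_0"],105,210,95,220)
b=crop("top",["carton_0","flap_plain_0","flap_striped_0","car_white_0"],115,215,305,450)
c=crop("scene",["car_red_0","car_blue_0","rack_0"],140,275,285,400)
v=np.vstack([a[:,:800],b[:,:800]]);print(v.shape)
cv2.imwrite("pics/v1.png",v[:600]);cv2.imwrite("pics/v2.png",c)
for z in(.248,.265):print(ray([149,130],"top",z),ray([149,220],"top",z))
```

```text
(576, 800, 3)
[0.63877313 0.30652767 0.248     ] [0.42178119 0.30262542 0.248     ]
[0.63300553 0.30250126 0.265     ] [0.41991305 0.29866913 0.265     ]
```

View pics/v1.png

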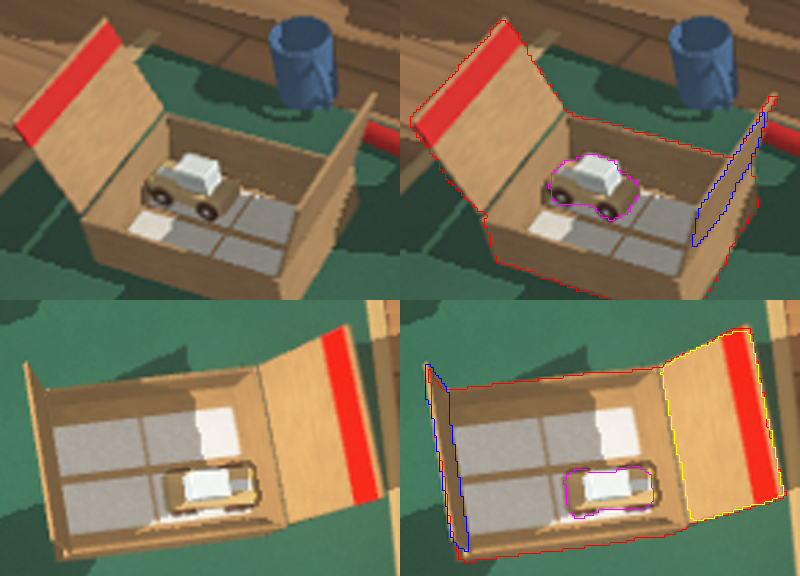

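View pics/v2.png

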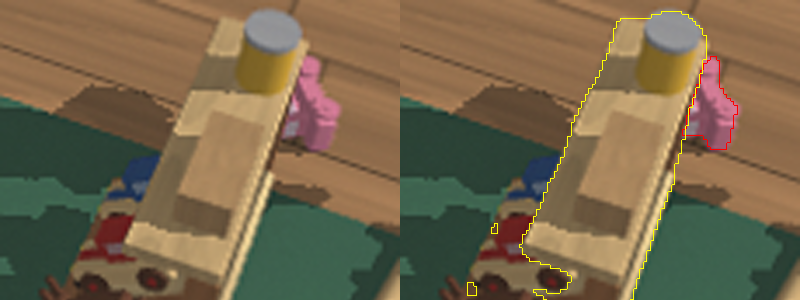

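Masks: the carton outline (contour of box plus both flaps) fits well in both views, and the white car sits nose to the stripe. In the scene view the shelf hides most of red and blue, and the pink toy shows up as a false "red", so I measure those two from the top view with the rack geometry.

```bash
cat >> h.py <<'E'
def carton(p):
    x,y,w,a,b=p;Rz=R.from_euler("z",w);o=np.array([x,y,0])
    def flap(hx,hz,L,th,sg):
        q=box(0,L,-84,84,-2,2);d=np.array([sg*np.cos(th),0,np.sin(th)]);nn=np.array([-sg*np.sin(th),0,np.cos(th)])
        return q[:,:1]*d+q[:,1:2]*[0,1,0]+q[:,2:]*nn+np.array([hx,0,hz])/1000
    return [xf(B,o,Rz) for B in(box(-115,115,-86,86,0,66),flap(115,69,115,a,-1),flap(-115,74,125,b,1))]
def car(x,y,w,z=0,tilt=0):
    r=R.from_euler("ZY",[w,tilt]);return [xf(B,np.array([x,y,z]),r) for B in CAR]
E
python3 - <<'E'
from h import *
m=np.load("m.npz")
for N in(("scene","top"),("top",)):
    p,f=fit(carton,{n:m[n+"_carton_0"].astype(float) for n in N},[.52,-.25,1.6,1.87,1.87],[.02,.02,.1,.1,.1]);print("carton",N,np.round(p,4),f)
    if len(N)==2: pc=p
g=ray(m["top_car_white_0"].nonzero()[1::-1] and [380,181],"top",.03);print(g)
Rz=R.from_euler("z",pc[2]);print("white expected",Rz.apply([-.053,.032,0])+[pc[0],pc[1],0])
p,f=fit(lambda q:car(q[0],q[1],q[2],.004),{n:m[n+"_car_white_0"].astype(float) for n in("scene","top")},[g[0],g[1],pc[2]-np.pi],[.01,.01,.1]);print("white",np.round(p,4),f,"local",Rz.inv().apply(np.r_[p[:2]-pc[:2],0]))
for N in(("scene","top"),("top",),("scene",)):
    p,f=fit(lambda q:car(q[0],q[1],q[2]),{n:m[n+"_car_yellow_0"].astype(float) for n in N},[.48,.08,1.6],[.02,.02,.1]);print("yellow",N,np.round(p,4),f)
# rack cars : tilt +35deg (nose down about car y); z tied to y via rack line
def rc(q,ye): # car origin x,y,yaw ; rack-local x = y - (ye+.005)
    z=.075+(q[1]-ye-.005)*np.tan(np.radians(35));return car(q[0],q[1],q[2],z,np.radians(35))
for nm in("car_red_1","car_blue_0"):
  for ye in(.303,.307):
    M=m["top_"+nm];p,f=fit(lambda q:rc(q,ye),{"top":M.astype(float)},[.48,.25,-1.57],[.03,.03,.1]);print(nm,ye,np.round(p,4),"z",.075+(p[1]-ye-.005)*np.tan(np.radians(35)),f)
E
```

```text
carton ('scene', 'top') [ 0.5634 -0.2589  1.6665  1.8789  1.9462] 0.2026967136728146
carton ('top',) [ 0.5629 -0.2602  1.6678  1.7822  1.9268] 0.09868171080237231
[ 0.54245407 -0.31586111  0.03      ]
white expected [ 0.53656661 -0.31476589  0.        ]
white [ 0.5377 -0.3219 -1.4875] 0.3932900824937293 local [-0.06016733  0.03159226  0.        ]
yellow ('scene', 'top') [0.4769 0.0554 1.6359] 0.2944472611044764
yellow ('top',) [0.4765 0.0568 1.6366] 0.1451415766958647
yellow ('scene',) [0.4771 0.0534 1.6721] 0.14043610891424696
car_red_1 0.303 [ 0.5418  0.2962 -1.5607] z 0.06671226241843939 0.0948033707865169
car_red_1 0.307 [ 0.542   0.297  -1.5546] z 0.06446545035839664 0.0948033707865169
car_blue_0 0.303 [ 0.4677  0.2912 -1.5213] z 0.0632151851451305 0.19209243545766386
car_blue_0 0.307 [ 0.4683  0.2911 -1.5212] z 0.06039777645533689 0.1904244728029686
```

Run:
```python
from h import *
m=np.load("m.npz");im=m["img_top"][:,:,::-1]
Z=5
def draw(polys,r0,c0,h,w,Zm):
    o=cv2.resize(np.ascontiguousarray(im[r0:r0+h,c0:c0+w]),None,fx=Zm,fy=Zm,interpolation=cv2.INTER_CUBIC)
    for P,col in polys:
        q=((proj(P,"top")+.5-[c0,r0])*Zm*8).astype(np.int32);cv2.polylines(o,[q],True,col,1,cv2.LINE_AA,3)
    return o
def bx(B): return [B[[0,1,3,2]],B[[4,5,7,6]],B[[0,1,5,4]],B[[2,3,7,6]]]
pc=[.5632,-.2593,1.6670,1.85,1.935]
Rz=R.from_euler("z",pc[2]);o=np.r_[pc[:2],0]
P=[]
for B in carton(pc): P+=[(f,(0,255,0)) for f in bx(B)]
for sx in(-1,1):
  for sy in(-1,1):
    c=np.array([[sx*53+a*51,sy*32+b*27,4] for a,b in((1,1),(1,-1),(-1,-1),(-1,1))])/1000
    P.append((Rz.apply(c)+o,(0,0,255)))
a=draw(P,120,308,95,145,5.5)
t=np.radians(35);P=[]
for B in car(.4768,.0556,1.64): P+=[(f,(255,0,255)) for f in bx(B)]
for x,y in((.5418,.2962),(.468,.2945)):
  for B in car(x,y,-1.553,.0645,t): P+=[(f,(255,255,0)) for f in bx(B)]
b=draw(P,150,145,80,135,5.8)
cv2.imwrite("pics/w1.png",a);cv2.imwrite("pics/w2.png",b);print(a.shape,b.shape)
```

```text
(522, 798, 3) (464, 783, 3)
```

View pics/w1.png

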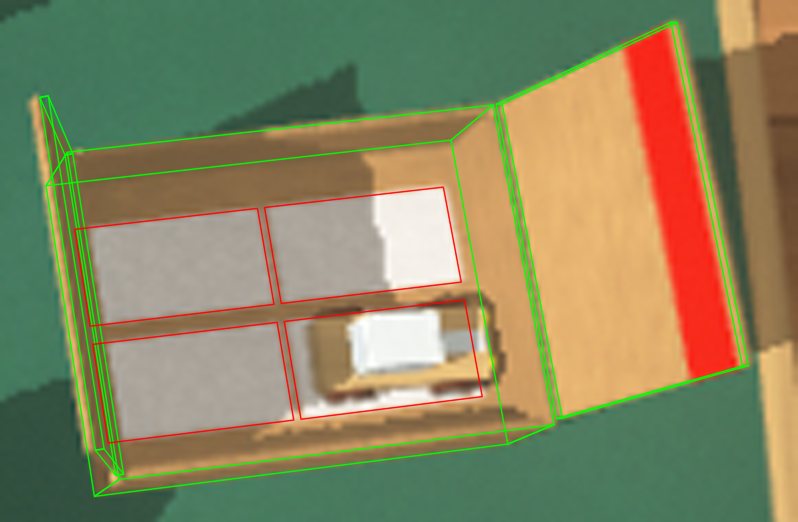

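View pics/w2.png

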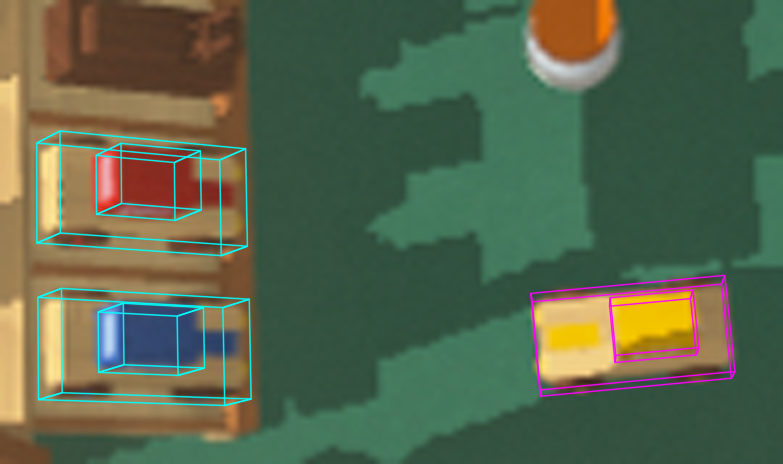

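Overlay: the rack cars and the yellow car fit to about 1 px. The real cards lie about 14 crop px (roughly 7 mm) right of the drawn red ones, e.g. the left edge is at 90 rather than 75. I refit the carton on the cards themselves.

Run:
```python
from h import *
m=np.load("m.npz")
def cards(q,ids=((-1,-1),(1,-1),(1,1))):
    Rz=R.from_euler("z",q[2]);o=np.r_[q[:2],0]
    return [Rz.apply(np.array([[sx*53+a*51,sy*32+b*27,4] for a,b in((1,1),(1,-1),(-1,-1),(-1,1))])/1000)+o for sx,sy in ids]
for n in("top","scene"):
    im=m["img_"+n].astype(int);hsv=cv2.cvtColor(m["img_"+n],cv2.COLOR_RGB2HSV)
    roi=sil([xf(box(-111,111,-82,82,4,5),np.r_[.563,-.263,0],R.from_euler("z",1.667))],n)>0.5
    msk=((hsv[...,1]<45)&(hsv[...,2]>110)&roi).astype(np.uint8)
    # drop the white car's card
    wc=sil(cards([.563,-.264,1.667],[(-1,1)])+car(.5377,-.3219,-1.4875,.004),n)>0
    msk[wc]=0
    if n=="top": msk_keep=msk
    lab=cv2.connectedComponentsWithStats(msk);print(n,msk.sum(),[s.tolist() for s in lab[2] if s[4]>20])
    def f(q):
        s=sil(cards(q),n);s[wc]=0;return 1-np.minimum(s,msk).sum()/np.maximum(s,msk).sum()
    x=np.array([.563,-.263,1.667])
    for k in(1,.3):
        r=minimize(f,x,method="Nelder-Mead",options=dict(initial_simplex=np.vstack([x,x+np.diag([.008,.008,.04])*k]),xatol=1e-4,fatol=1e-4));x=r.x
    print(n,np.round(x,4),r.fun)
# colour checks of rack cars in scene: predicted cabin vs colour pixels
t=np.radians(35)
im=cv2.cvtColor(m["img_scene"],cv2.COLOR_RGB2HSV)
H,Sa,V=[im[...,i].astype(int) for i in range(3)]
bl=((H>100)&(H<125)&(Sa>120)&(V>40));bl[:,:300]=0;bl[:170]=0;bl[215:]=0;bl[:,350:]=0
rd=(((H<6)|(H>172))&(Sa>150)&(V>60));rd[:,:300]=0;rd[:190]=0;rd[230:]=0;rd[:,350:]=0
for nm,k,(x,y) in(("blue",bl,(.468,.2945)),("red",rd,(.5418,.2962))):
    rr,cc=np.nonzero(k);print(nm,k.sum(),rr.min(),rr.max(),cc.min(),cc.max())
    q=proj(np.vstack(car(x,y,-1.553,.0645,t)[1:]),"scene");print(np.round(q,1).tolist())
    print("nose-lo",np.round(proj(car(x,y,-1.553,.0645,t)[0][4:],"scene"),1).tolist())
```

```text
top 1647 [[0, 0, 512, 384, 194961], [357, 154, 35, 21, 563], [325, 158, 33, 21, 531], [328, 179, 33, 21, 548]]
top [ 0.5637 -0.2614  1.6759] 0.10440051555633545
scene 550 [[0, 0, 512, 384, 196058], [168, 166, 19, 15, 190], [135, 171, 48, 20, 359]]
scene [ 0.5654 -0.29    1.6595] 0.45230966806411743
blue 76 185 197 316 330
[[337.3, 190.4], [333.2, 183.6], [334.4, 196.9], [330.2, 190.2], [326.0, 191.8], [321.9, 185.2], [323.0, 198.2], [318.8, 191.6]]
nose-lo [[320.7, 197.2], [316.7, 190.9], [315.6, 208.1], [311.4, 201.7]]
red 106 202 223 308 329
[[329.6, 208.1], [325.3, 201.3], [326.4, 215.2], [322.1, 208.4], [318.0, 209.2], [313.7, 202.6], [314.8, 216.2], [310.4, 209.5]]
nose-lo [[312.8, 214.2], [308.6, 207.8], [307.3, 225.9], [302.9, 219.5]]
```

Run:
```python
from h import *
m=np.load("m.npz");n="top"
g=cv2.cvtColor(m["img_top"],cv2.COLOR_RGB2HSV)
msk=((g[...,1]<45)&(g[...,2]>110)).astype(np.uint8);msk[:150]=0;msk[205:]=0;msk[:,:315]=0;msk[:,395:]=0
_,lab,st,cen=cv2.connectedComponentsWithStats(msk)
ids=[((357,154),(-1,-1)),((325,158),(1,-1)),((328,179),(1,1))]
loc=[];pix=[]
for i,s in enumerate(st):
    if s[4]<300 or s[4]>5000: continue
    r=cv2.minAreaRect(np.argwhere(lab==i)[:,::-1].astype(np.float32));print(s.tolist(),np.round(cen[i],2),r)
    pix.append(np.array(cen[i]))
    b=[k for (c,k) in ids if abs(c[0]-s[0])<3 and abs(c[1]-s[1])<3];loc.append(b[0] if b else None)
print(loc)
from scipy.optimize import least_squares
ok=[(l,p) for l,p in zip(loc,pix) if l]
L=np.array([[l[0]*.053,l[1]*.032,.004] for l,_ in ok]);Q=np.array([p for _,p in ok])
for off in(0,):
  f=lambda q:(proj(R.from_euler("z",q[2]).apply(L)+np.r_[q[:2],0],"top")-Q).ravel()
  r=least_squares(f,[.563,-.263,1.667]);print(np.round(r.x,4),np.round(r.fun,2))
# shelf/other cars from pixels: rear/front chassis extents handled already
gw=cv2.cvtColor(m["img_top"],cv2.COLOR_RGB2GRAY).astype(int)
for row in(162,166,170):print(row,g[row,318:334,1].tolist(),g[row,386:400,1].tolist())
```

```text
[357, 154, 35, 21, 563] [373.88 163.86] ((373.87030029296875, 163.89759826660156), (17.292505264282227, 33.06607437133789), 83.2901611328125)
[325, 158, 33, 21, 531] [340.57 167.81] ((340.7326965332031, 167.77207946777344), (17.27605628967285, 31.057188034057617), 83.1572265625)
[328, 179, 33, 21, 548] [343.99 188.86] ((344.0461730957031, 188.86924743652344), (17.612932205200195, 31.132715225219727), 82.87498474121094)
[(-1, -1), (1, -1), (1, 1)]
[ 0.5636 -0.2627  1.6757] [ 0.54 -0.2  -0.37  0.14 -0.15  0.05]
162 [129, 123, 118, 121, 120, 116, 67, 22, 22, 21, 23, 23, 24, 23, 23, 21] [13, 13, 13, 12, 43, 109, 130, 131, 130, 129, 132, 132, 131, 131]
166 [129, 130, 122, 121, 121, 122, 123, 22, 22, 21, 24, 24, 21, 23, 23, 24] [13, 13, 11, 12, 11, 65, 132, 131, 131, 132, 133, 131, 132, 133]
170 [74, 128, 121, 116, 122, 119, 120, 73, 23, 21, 23, 22, 21, 23, 24, 21] [11, 12, 11, 11, 12, 24, 90, 131, 132, 133, 132, 133, 131, 132]
```

Run:
```python
from h import *
m=np.load("m.npz");n="top"
g=cv2.cvtColor(m["img_top"],cv2.COLOR_RGB2HSV)
soft=np.clip((118-g[...,1].astype(float))/100,0,1)*(g[...,2]>100)
W=np.zeros((384,512));W[152:178,333:396]=1;W[176:186,333:352]=1;W[180:202,334:353]=1
# exclude occluded left ends and white car
def cards(q,ids=((-1,-1),(1,-1),(1,1))):
    Rz=R.from_euler("z",q[2]);o=np.r_[q[:2],0]
    return [Rz.apply(np.array([[sx*53+a*51,sy*32+b*27,4] for a,b in((1,1),(1,-1),(-1,-1),(-1,1))])/1000)+o for sx,sy in ids]
wc=sil(cards([.563,-.264,1.667],[(-1,1)])+car(.5377,-.3219,-1.4875,.004),n)>0
W[wc]=0;W[200:,:]=0
f=lambda q:(((sil(cards(q),n)-soft)*W)**2).sum()
for x in([.563,-.263,1.667],[.564,-.268,1.675]):
    x=np.array(x)
    for k in(1,.3):
        r=minimize(f,x,method="Nelder-Mead",options=dict(initial_simplex=np.vstack([x,x+np.diag([.006,.006,.03])*k]),xatol=1e-5,fatol=1e-4));x=r.x
    print(np.round(x,4),r.fun)
c=x
o=cv2.resize(np.ascontiguousarray(m["img_top"][120:215,308:453,::-1]),None,fx=5.5,fy=5.5,interpolation=cv2.INTER_CUBIC)
for P in cards(x)+[b[[1,3,7,5]] for b in carton(np.r_[x,1.9,1.93])[:1]]:
    cv2.polylines(o,[((proj(P,n)+.5-[308,120])*5.5*8).astype(np.int32)],True,(0,0,255),1,cv2.LINE_AA,3)
cv2.imwrite("pics/w3.png",o)
Rz=R.from_euler("z",c[2]);I=lambda s:np.round(Rz.apply(np.array(s)/1000)+np.r_[c[:2],0],4)
for s in((53,32,4),(53,-32,4),(-53,-32,4),(-53,32,4)):print(s,I(s),"cabin",I(np.array(s)+[10,0,0]))
```

```text
[ 0.5633 -0.2606  1.6714] 8.254956250000003
[ 0.5632 -0.2605  1.6673] 7.963081250000002
(53, 32, 4) [ 0.5263 -0.2108  0.004 ] cabin [ 0.5253 -0.2009  0.004 ]
(53, -32, 4) [ 0.59   -0.2047  0.004 ] cabin [ 0.589  -0.1947  0.004 ]
(-53, -32, 4) [ 0.6002 -0.3102  0.004 ] cabin [ 0.5992 -0.3002  0.004 ]
(-53, 32, 4) [ 0.5365 -0.3163  0.004 ] cabin [ 0.5355 -0.3064  0.004 ]
```

View pics/w3.png

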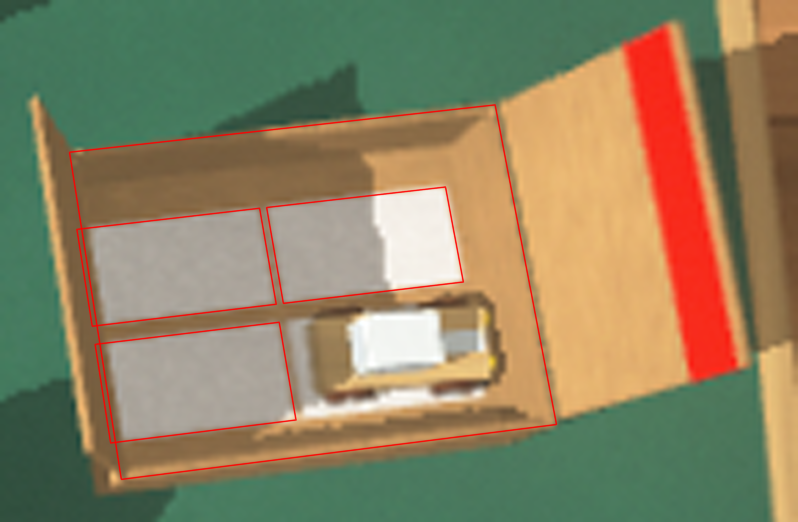

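The cards are now outlined tightly. The carton is at (0.5632, -0.2606), yaw 1.668. Next I write a planner that turns world waypoints into shares.

```bash
cat > pl.py <<'E'
from h import *
A=1.668;OC=np.array([.5632,-.2606,0])
def cw(x,y,z): return R.from_euler("z",A).apply(np.array([x,y,z])/1000)+OC
def tool(yaw,pitch=0): # nose-dir yaw, pitch = car tilt
    return R.from_euler("ZY",[yaw,pitch])*R.from_euler("x",np.pi)
def cur():
    o=get_obs();r,p,y=o["ee_rot"];return np.array(o["ee_pos"]),R.from_euler("xyz",[r,p,y]),o
def plan(wps,start=None):
    if start is None:
        p,r,o=cur();print("t",round(float(o["time"]),2),"pos",np.round(p,4),"q",np.round(o["qpos"],2),"F",np.round(o["force"],1),"w",round(float(o["width"]),4))
    else: p,r=start
    for nm,P,Q in wps:
        P=np.array(P,float)
        for k in range(12):
            d=r.inv().apply(P-p)/.12;v=(r.inv()*Q).as_rotvec()/(np.pi/2)
            s=min(1,1/max(1e-9,np.abs(d).max()),.59/max(1e-9,np.linalg.norm(v)))
            d2=np.round(d*s,3);v2=np.round(v*s,3)
            print(nm,",".join(f"{a:g}" for a in np.r_[d2,v2]))
            p=p+r.apply(d2*.12);r=r*R.from_rotvec(v2*np.pi/2)
            if s==1: break
    return p,r
def rackgrasp(x,y,yaw,z,back,h):
    q=R.from_euler("ZY",[yaw,np.radians(35)])
    return np.array([x,y,z])+q.apply(np.array([back,0,h])/1000),tool(yaw,np.radians(35))
E
python3 - <<'E'
from pl import *
g,Q=rackgrasp(.5418,.2962,-1.553,.0656,-10,33)
pre,_=rackgrasp(.5418,.2962,-1.553,.0656,-10,123)
print(g,pre)
plan([("up",[.30,.52,.37],tool(-.9)),("over",[.50,.30,.38],tool(-1.553)),("pre",pre,Q),("g",g,Q)])
E
```

```text
[0.54199106 0.2854652  0.09836778] [0.54290969 0.23385149 0.17209147]
t 2.2 pos [0.2186 0.6386 0.2266] q [ 1.53  0.36  0.01  0.   -1.22 -0.29] F [ 0.8 -0.3  0. ] w 0.0878
up 0.805,0.599,-1,-0,0,0.304
up 0.193,0.031,-0.195,-0,0,0.059
over 1,-0.067,-0.034,-0,0,0.168
over 1,-0.343,-0.036,-0,0,0.178
over 0.342,-0.24,-0.014,-0,0,0.07
pre 0.322,-0.201,1,-0,-0.224,-0
pre 0.474,-0.147,0.607,-0,-0.165,-0
g 0,0,0.75,-0,0,-0
```

Run:
```python
from pl import *
g,Q=rackgrasp(.5418,.2962,-1.553,.0656,-10,33)
pre,_=rackgrasp(.5418,.2962,-1.553,.0656,-10,123)
plan([("up",[.33,.5,.37],tool(-.9)),("over",[.53,.19,.33],tool(-1.553)),("pre",pre,Q),("g",g,Q)])
```

```text
t 2.2 pos [0.2186 0.6386 0.2266] q [ 1.53  0.36  0.01  0.   -1.22 -0.29] F [ 0.8 -0.3  0. ] w 0.0878
up 1,0.633,-0.954,-0,0,0.29
up 0.297,0.032,-0.241,-0,0,0.073
over 1,0.098,0.109,-0,0,0.136
over 1,-0.116,0.109,-0,0,0.136
over 1,-0.342,0.115,-0,0,0.143
over 0.005,-0.003,0,-0,0,0.001
pre -0.276,-0.086,1,-0,-0.295,-0
pre 0.063,-0.028,0.322,-0,-0.094,-0
g -0,0,0.75,-0,0,-0
```

servo_tool(
  motion=[
    [0.43, 0.5, 0.3, -0.954, 0, 0, 0.1],
    [0.43, 1, 0.633, -0.954, 0, 0, 0.2],
    [0.43, 1, 0.633, -0.954, 0, 0, 0.29],
    [0.43, 1, 0.633, -0.954, 0, 0, 0.29],
    [0.43, 1, 0.633, -0.954, 0, 0, 0.29],
  ],
  grip_force=12,
)

```text
time: 2.82
ee_pos: [0.3075, 0.5277, 0.341]
ee_rot: [-3.142, 0.001, -0.785]
force: [-0.7, 0.8, 0.8]
width: 0.0508
grasp_force: 0.0
```

servo_tool(
  motion=[
    [0.43, 0.297, 0.032, -0.241, 0, 0, 0.073],
    [0.43, 0.7, 0.1, -0.19, 0, 0, 0.15],
    [0.43, 1, 0.1, -0.19, 0, 0, 0.21],
    [0.43, 1, 0.1, -0.19, 0, 0, 0.21],
    [0.43, 1, 0.1, -0.19, 0, 0, 0.21],
  ],
)

```text
time: 3.45
ee_pos: [0.3834, 0.4353, 0.3627]
ee_rot: [3.14, -0.001, -1.114]
force: [-0.3, 1.2, -0.4]
width: 0.0505
grasp_force: 0.0
```

Run:
```python
from pl import *
g,Q=rackgrasp(.5418,.2962,-1.553,.0656,-10,33)
pre,_=rackgrasp(.5418,.2962,-1.553,.0656,-10,123)
plan([("over",[.53,.19,.33],tool(-1.553)),("pre",pre,Q),("g",g,Q)])
```

```text
t 3.45 pos [0.3834 0.4353 0.3627] q [ 1.19  0.15  0.03 -0.   -1.46 -0.73] F [-0.3  1.2 -0.4] w 0.0505
over 1,-0.082,0.116,0,-0,0.118
over 1,-0.274,0.119,0.001,-0.001,0.122
over 0.306,-0.15,0.039,-0,0,0.04
pre -0.276,-0.087,1,-0,-0.295,-0
pre 0.063,-0.027,0.322,-0,-0.094,-0
g 0.001,0,0.75,-0,0,-0
```

servo_tool(
  motion=[
    [0.43, 0.5, 0, 0, 0, 0, 0.1],
    [0.43, 1, -0.08, 0, 0, 0, 0.118],
    [0.43, 1, -0.08, 0, 0, 0, 0.118],
    [0.43, 1, -0.08, 0, 0, 0, 0.118],
    [0.43, 1, -0.08, 0, 0, 0, 0.118],
  ],
)

```text
time: 4.08
ee_pos: [0.4446, 0.3324, 0.3634]
ee_rot: [3.141, -0.0, -1.298]
force: [0.1, 0.2, 0.6]
width: 0.05
grasp_force: 0.0
```

servo_tool(
  motion=[
    [0.43, 0.5, -0.15, 0, 0, 0, 0.1],
    [0.43, 1, -0.274, 0.1, 0, 0, 0.122],
    [0.43, 1, -0.274, 0.2, 0, 0, 0.122],
    [0.43, 1, -0.274, 0.2, 0, 0, 0.122],
    [0.43, 1, -0.274, 0.2, 0, 0, 0.122],
  ],
)

```text
time: 4.7
ee_pos: [0.5087, 0.2255, 0.3402]
ee_rot: [-3.141, 0.0, -1.49]
force: [-0.2, 0.4, -0.3]
width: 0.0498
grasp_force: 0.0
```

servo_tool(
  motion=[
    [0.43, 0.306, -0.15, 0.1, 0, 0, 0.04],
    [0.43, 0.306, -0.15, 0.5, 0, -0.1, 0.04],
    [0.43, 0.1, -0.15, 0.8, 0, -0.2, 0.04],
    [0.43, 0.05, -0.15, 0.8, 0, -0.3, 0.04],
    [0.43, 0.05, -0.15, 0.8, 0, -0.389, 0.04],
  ],
)

```text
time: 5.32
ee_pos: [0.5275, 0.2216, 0.245]
ee_rot: [3.122, 0.616, -1.559]
force: [-0.5, -1.3, -0.9]
width: 0.0502
grasp_force: 0.0
```

Run:
```python
from pl import *
g,Q=rackgrasp(.5418,.2962,-1.553,.0656,-10,33)
pre,_=rackgrasp(.5418,.2962,-1.553,.0656,-10,123)
plan([("pre",pre,Q),("g",g,Q)])
```

```text
t 5.33 pos [0.5275 0.2216 0.245 ] q [ 0.3   0.17 -0.11 -0.64 -1.2  -0.07] F [-0.5 -1.3 -0.9] w 0.0502
pre 0.269,-0.141,0.551,0.01,0.003,-0.003
g -0,-0,0.75,0,0,-0
```

servo_tool(
  motion=[
    [0.43, 0.2, -0.1, 0.3, 0.01, 0, 0],
    [0.43, 0.269, -0.141, 0.551, 0.01, 0.003, -0.003],
    [0.43, 0.269, -0.141, 0.551, 0.01, 0.003, -0.003],
    [0.43, 0.269, -0.141, 0.551, 0.01, 0.003, -0.003],
    [0.43, 0.269, -0.141, 0.551, 0.01, 0.003, -0.003],
  ],
)

```text
time: 5.95
ee_pos: [0.5433, 0.2318, 0.1728]
ee_rot: [3.141, 0.606, -1.555]
force: [-0.7, -0.2, 0.1]
width: 0.0502
grasp_force: 0.0
```

servo_tool(
  motion=[
    [0.43, 0, 0, 0.2, 0, 0, 0],
    [0.43, 0, 0, 0.4, 0, 0, 0],
    [0.43, 0, 0, 0.6, 0, 0, 0],
    [0.43, 0, 0, 0.75, 0, 0, 0],
    [0.43, 0, 0, 0.75, 0, 0, 0],
  ],
)

```text
time: 6.58
ee_pos: [0.5414, 0.283, 0.0964]
ee_rot: [3.137, 0.606, -1.558]
force: [0.0, 0.7, 0.2]
width: 0.0499
grasp_force: 0.0
```

Run:
```python
from pl import *
g,Q=rackgrasp(.5418,.2962,-1.553,.0656,-10,33)
plan([("g",g,Q)])
```

```text
t 6.58 pos [0.5414 0.283  0.0964] q [ 0.38  0.35 -0.21 -0.74 -0.92  0.06] F [0.  0.7 0.2] w 0.0499
g -0.026,-0.005,-0.002,0.001,-0.003,-0.003
```

servo_tool(
  motion=[
    [0.43, -0.026, 0, 0, 0, 0, 0],
    [0.75, -0.026, 0, 0, 0, 0, 0],
    [0.8, -0.026, 0, 0, 0, 0, 0],
    [0.8, -0.026, 0, 0, 0, 0, 0],
    [0.8, -0.026, 0, 0, 0, 0, 0],
  ],
  grip_force=15,
)

```text
time: 7.2
ee_pos: [0.5418, 0.2851, 0.099]
ee_rot: [3.138, 0.606, -1.558]
force: [-1.3, -0.9, 2.8]
width: 0.0286
grasp_force: 15.0
```

servo_tool(
  motion=[
    [0.8, 0, 0, -0.05, 0, 0, 0],
    [0.8, 0, 0, -0.2, 0, 0, 0],
    [0.8, 0, 0, -0.5, 0, 0, 0],
    [0.8, 0, 0, -0.8, 0, 0, 0],
    [0.8, 0, 0, -1, 0, 0, 0],
  ],
)

```text
time: 7.82
ee_pos: [0.5436, 0.2151, 0.1998]
ee_rot: [3.141, 0.605, -1.557]
force: [0.8, -0.5, -1.2]
width: 0.0283
grasp_force: 15.0
```

Run:
```python
from pl import *
W=-1.4736
# red -> card (-53,-32), cabin at -43
c=lambda z:cw(-43,-32,z)
plan([("up",[.56,.12,.25],tool(W)),("mid",c(235),tool(W)),("dn",c(75),tool(W)),("dn2",c(38),tool(W))])
```

```text
t 7.83 pos [0.5436 0.2151 0.1998] q [ 0.28  0.22 -0.14 -0.66 -1.12 -0.  ] F [ 0.8 -0.5 -1.2] w 0.0283
up 0.415,-0.125,-0.796,-0.016,0.385,-0.052
mid 1,0.005,0.035,0,0,0
mid 1,0.005,0.035,0,0,0
mid 1,0.005,0.036,0,0,0
mid 0.518,0.002,0.018,0,0,0.001
dn -0,0,1,0,0,-0
dn -0,0,0.333,0,0,-0
dn2 0,0,0.309,0,0,-0
```

servo_tool(
  motion=[
    [0.8, 0.2, -0.06, -0.4, 0, 0.1, -0.01],
    [0.8, 0.415, -0.125, -0.796, 0, 0.2, -0.03],
    [0.8, 0.415, -0.125, -0.796, -0.01, 0.3, -0.04],
    [0.8, 0.415, -0.125, -0.796, -0.016, 0.385, -0.052],
    [0.8, 0.415, -0.125, -0.796, -0.016, 0.385, -0.052],
  ],
)

```text
time: 8.45
ee_pos: [0.5592, 0.1225, 0.2479]
ee_rot: [3.139, -0.001, -1.469]
force: [-0.6, 0.2, -1.8]
width: 0.0279
grasp_force: 15.0
```

servo_tool(
  motion=[
    [0.8, 0.25, 0.005, 0, 0, 0, 0],
    [0.8, 0.5, 0.005, 0, 0, 0, 0],
    [0.8, 0.75, 0.005, 0, 0, 0, 0],
    [0.8, 1, 0.005, 0, 0, 0, 0],
    [0.8, 1, 0.005, 0, 0, 0, 0],
  ],
)

```text
time: 9.07
ee_pos: [0.5706, -0.0004, 0.2479]
ee_rot: [3.14, 0.002, -1.476]
force: [0.8, -0.9, -1.3]
width: 0.028
grasp_force: 15.0
```

servo_tool(
  motion=[
    [0.8, 0.25, 0.005, 0, 0, 0, 0],
    [0.8, 0.5, 0.005, 0, 0, 0, 0],
    [0.8, 0.75, 0.005, 0, 0, 0, 0],
    [0.8, 1, 0.005, 0, 0, 0, 0],
    [0.8, 1, 0.005, 0, 0, 0, 0],
  ],
)

```text
time: 9.7
ee_pos: [0.5818, -0.119, 0.2474]
ee_rot: [3.139, 0.002, -1.475]
force: [0.9, 0.7, -1.2]
width: 0.0278
grasp_force: 15.0
```

servo_tool(
  motion=[
    [0.8, 0.25, 0.005, 0, 0, 0, 0],
    [0.8, 0.5, 0.005, 0, 0, 0, 0],
    [0.8, 0.75, 0.005, 0.05, 0, 0, 0],
    [0.8, 1, 0.005, 0.1, 0, 0, 0],
    [0.8, 1, 0.005, 0.1, 0, 0, 0],
  ],
)

```text
time: 10.32
ee_pos: [0.5929, -0.2377, 0.2344]
ee_rot: [3.138, 0.002, -1.475]
force: [0.4, 0.1, -0.9]
width: 0.0276
grasp_force: 15.0
```

Run:
```python
from pl import *
W=-1.4736
c=lambda z:cw(-43,-32,z)
plan([("mid",c(225),tool(W)),("dn",c(75),tool(W)),("dn2",c(38),tool(W))])
# look: where is the car in the hand?
grab_frame("top")
p,r,o=cur()
for n in("top","scene"):
    if n=="scene": grab_frame(n)
    for d in cut_out("car_red",n): print(n,d["score"],np.round(d["position"]),d["region"].sum(),"pred",proj(p+r.apply([.01,0,.02]),n))
```

```text
t 10.32 pos [ 0.5929 -0.2377  0.2344] q [-0.08  0.3  -0.06 -0.   -1.22  0.17] F [ 0.4  0.1 -0.9] w 0.0276
mid 0.524,-0.003,0.077,0.002,0.001,-0.001
dn 0,-0,1,0,0,0
dn 0,-0,0.25,0,0,0
dn2 0,-0,0.309,0,0,0
top 0.77 [292. 143.] 569 pred [[374.78904914 146.82475375]]
top 0.37 [153. 246.] 247 pred [[374.78904914 146.82475375]]
scene 0.77 [175. 373.] 243 pred [[151.82392032 137.68511824]]
scene 0.75 [137. 156.] 287 pred [[151.82392032 137.68511824]]
scene 0.36 [169. 154.] 4469 pred [[151.82392032 137.68511824]]
```

The half-turned yellow car needs the most wrist range, and the far card (-53,-32) suits it best. So red goes on (+53,-32).

Run:
```python
from pl import *
W=-1.4736
c=lambda z:cw(63,-32,z)
plan([("mid",c(225),tool(W)),("dn",c(70),tool(W)),("dn2",c(38),tool(W))])
```

```text
t 10.53 pos [ 0.5934 -0.2359  0.2355] q [-0.07  0.3  -0.06 -0.   -1.22  0.17] F [-0.4  0.1 -1.7] w 0.0283
mid -0.344,0.003,0.088,0.001,0.001,0.001
dn -0.001,-0.001,1,0,-0,0
dn 0,0,0.291,0,-0,0
dn2 0,0,0.267,0,-0,0
```

servo_tool(
  motion=[
    [0.8, -0.2, 0, 0, 0, 0, 0],
    [0.8, -0.35, 0, 0, 0, 0, 0],
    [0.8, -0.35, 0, 0.1, 0, 0, 0],
    [0.8, -0.35, 0, 0.4, 0, 0, 0],
    [0.8, -0.35, 0, 0.7, 0, 0, 0],
  ],
)

```text
time: 11.15
ee_pos: [0.5889, -0.1945, 0.1501]
ee_rot: [3.14, 0.001, -1.472]
force: [1.2, -0.4, -2.0]
width: 0.0278
grasp_force: 15.0
```

servo_tool(
  motion=[
    [0.8, 0, 0, 0.25, 0, 0, 0],
    [0.8, 0, 0, 0.5, 0, 0, 0],
    [0.8, 0, 0, 0.67, 0, 0, 0],
    [0.8, 0, 0, 0.67, 0, 0, 0],
    [0.8, 0, 0, 0.67, 0, 0, 0],
  ],
)

```text
time: 11.78
ee_pos: [0.5892, -0.1949, 0.0713]
ee_rot: [3.14, 0.001, -1.472]
force: [0.2, 0.7, -0.5]
width: 0.0283
grasp_force: 15.0
```

Run:
```python
from pl import *
W=-1.4736
c=lambda z:cw(63,-32,z)
plan([("dn2",c(38),tool(W))])
im=grab_frame("top");np.save("t1.npy",im)
g=cv2.cvtColor(im,cv2.COLOR_RGB2HSV).astype(int)
```

```text
t 11.78 pos [ 0.5892 -0.1949  0.0713] q [-0.01  0.41 -0.3  -0.   -0.86  0.1 ] F [ 0.2  0.7 -0.5] w 0.0283
dn2 -0.001,0.002,0.278,0.001,0,0.001
```

servo_tool(
  motion=[
    [0.8, 0, 0, 0.1, 0, 0, 0],
    [0.8, 0, 0, 0.2, 0, 0, 0],
    [0.8, 0, 0, 0.25, 0, 0, 0],
    [0.8, 0, 0, 0.27, 0, 0, 0],
    [0.8, 0, 0, 0.28, 0, 0, 0],
  ],
)

```text
time: 12.45
ee_pos: [0.5887, -0.1948, 0.037]
ee_rot: [3.139, 0.001, -1.472]
force: [-1.1, 0.3, 0.2]
width: 0.0278
grasp_force: 15.0
```

servo_tool(
  motion=[
    [0.8, 0, 0, 0.012, 0, 0, 0],
    [0.8, 0, 0, 0.02, 0, 0, 0],
    [0.5, 0, 0, 0.02, 0, 0, 0],
    [0.5, 0, 0, 0.02, 0, 0, 0],
    [0.5, 0, 0, 0.02, 0, 0, 0],
  ],
)

```text
time: 13.08
ee_pos: [0.5887, -0.1948, 0.0347]
ee_rot: [3.139, 0.001, -1.472]
force: [0.4, 0.0, -0.3]
width: 0.0435
grasp_force: 0.0
```

servo_tool(
  motion=[
    [0.5, 0, 0, -0.2, 0, 0, 0],
    [0.5, 0, 0, -0.4, 0, 0, 0],
    [0.5, 0, 0, -0.7, 0, 0, 0],
    [0.5, 0, 0, -1, 0, 0, 0],
    [0.5, 0, 0, -1, 0, 0, 0],
  ],
)

```text
time: 13.7
ee_pos: [0.5909, -0.1952, 0.158]
ee_rot: [-3.138, -0.0, -1.472]
force: [-0.3, 0.5, -0.4]
width: 0.0437
grasp_force: 0.0
```

Run:
```python
from pl import *
g,Q=rackgrasp(.468,.2945,-1.553,.0645,-10,33)
pre,_=rackgrasp(.468,.2945,-1.553,.0645,-10,123)
pt,_=rackgrasp(.468,.2945,-1.553,.0645,-10,170)
plan([("up",[.56,-.12,.235],tool(-1.51)),("mid",[.48,.10,.26],tool(-1.553,.2)),("pre",pre,Q),("g",g,Q)])
```

```text
t 13.7 pos [ 0.5909 -0.1952  0.158 ] q [-0.01  0.32 -0.21 -0.   -1.04  0.1 ] F [-0.3  0.5 -0.4] w 0.0437
up -0.649,0.192,-0.642,-0.002,-0,0.024
mid -1,0.296,-0.112,0.001,-0.068,0.015
mid -0.87,0.278,-0.005,0.002,-0.059,0.013
pre -0.934,0.072,0.946,-0,-0.262,-0
g 0,0,0.75,-0,-0,-0
```

servo_tool(
  motion=[
    [0.43, 0, 0, -0.5, 0, 0, 0],
    [0.43, -0.2, 0.1, -0.8, 0, 0, 0.02],
    [0.43, -0.5, 0.2, -0.8, 0, 0, 0.024],
    [0.43, -1, 0.3, -0.8, 0, 0, 0.04],
    [0.43, -1, 0.3, -0.8, 0, 0, 0.04],
  ],
)

```text
time: 14.32
ee_pos: [0.5405, -0.0762, 0.2507]
ee_rot: [3.139, 0.002, -1.532]
force: [2.1, -0.2, 0.1]
width: 0.05
grasp_force: 0.0
```

servo_tool(
  motion=[
    [0.43, -0.5, 0.15, 0, 0, 0, 0],
    [0.43, -1, 0.3, 0, 0, 0, 0.02],
    [0.43, -1, 0.4, 0, 0, -0.05, 0.02],
    [0.43, -1, 0.4, 0, 0, -0.1, 0.02],
    [0.43, -1, 0.4, 0, 0, -0.1, 0.02],
  ],
)

```text
time: 14.95
ee_pos: [0.4895, 0.0383, 0.2508]
ee_rot: [3.136, 0.158, -1.569]
force: [-0.1, 0.2, 0.3]
width: 0.05
grasp_force: 0.0
```

Run:
```python
from pl import *
im=grab_frame("top");np.save("t2.npy",im)
g,Q=rackgrasp(.468,.2945,-1.553,.0645,-10,33)
pre,_=rackgrasp(.468,.2945,-1.553,.0645,-10,123)
plan([("mid",[.47,.15,.26],tool(-1.553,.45)),("pre",pre,Q),("g",g,Q)])
for d in cut_out("car_red","top"):print(d["score"],np.round(d["position"],1),d["region"].sum())
msk=[d["region"] for d in cut_out("car_red","top") if d["position"][1]>320 and d["region"].sum()<900]
if msk:
    p,f=fit(lambda q:car(q[0],q[1],q[2],.005),{"top":msk[0].astype(float)},[.59,-.205,-1.47],[.01,.01,.1]);print(p,f,R.from_euler("z",-A).apply(np.r_[p[:2],0]-OC),p[2]-A+np.pi)
h=cv2.cvtColor(im,cv2.COLOR_RGB2HSV).astype(int)
rd=((h[...,0]<6)|(h[...,0]>174))&(h[...,1]>130);rd[:150]=0;rd[200:]=0;rd[:,:320]=0;rd[:,400:]=0
print("red px",rd.sum(),np.argwhere(rd).mean(0)[::-1] if rd.any() else None,"pred cabin",proj(cw(63,-32,45),"top"))
```

```text
t 15.0 pos [0.4896 0.0381 0.2507] q [ 0.35  0.04 -0.28 -0.16 -1.2  -0.3 ] F [0.8 0.3 0.2] w 0.0505
mid -0.933,0.161,0.07,0.001,-0.187,-0.01
pre -0.294,-0.004,0.966,-0.001,-0.102,-0
g 0,-0,0.75,0,-0,-0
0.8 [167.7 343.8] 332
0.79 [292.6 144.4] 511
[ 0.58450269 -0.2050722  -1.34882935] 0.457063995093028 [ 0.05319824 -0.02659114  0.        ] 0.12476330844023753
red px 132 [342.31818182 165.86363636] pred cabin [[339.35323504 165.10577771]]
```

servo_tool(
  motion=[
    [0.43, -0.45, 0.08, 0, 0, -0.1, 0],
    [0.43, -0.93, 0.16, 0, 0, -0.187, -0.01],
    [0.43, -0.93, 0.16, 0.07, 0, -0.187, -0.01],
    [0.43, -0.93, 0.16, 0.07, 0, -0.187, -0.01],
    [0.43, -0.93, 0.16, 0.07, 0, -0.187, -0.01],
  ],
)

```text
time: 15.72
ee_pos: [0.4696, 0.15, 0.26]
ee_rot: [3.14, 0.45, -1.552]
force: [-0.5, -0.3, -0.0]
width: 0.0498
grasp_force: 0.0
```

servo_tool(
  motion=[
    [0.43, -0.294, 0, 0.1, 0, -0.102, 0],
    [0.43, -0.294, 0, 0.5, 0, -0.102, 0],
    [0.43, -0.294, 0, 0.966, 0, -0.102, 0],
    [0.43, -0.294, 0, 0.966, 0, -0.102, 0],
    [0.43, -0.294, 0, 0.966, 0, -0.102, 0],
  ],
)

```text
time: 16.35
ee_pos: [0.4686, 0.2325, 0.1723]
ee_rot: [-3.141, 0.611, -1.55]
force: [-0.1, -0.4, 0.5]
width: 0.05
grasp_force: 0.0
```

Run:
```python
from pl import *
g,Q=rackgrasp(.468,.2949,-1.553,.0656,-10,33)
plan([("g",g,Q)])
```

```text
t 16.35 pos [0.4686 0.2325 0.1723] q [ 0.35  0.14 -0.31 -0.69 -1.02  0.01] F [-0.1 -0.4  0.5] w 0.05
g 0.001,-0.005,0.751,0.001,0,0.001
```

servo_tool(
  motion=[
    [0.43, 0, 0, 0.25, 0, 0, 0],
    [0.43, 0, 0, 0.5, 0, 0, 0],
    [0.43, 0, 0, 0.75, 0, 0, 0],
    [0.5, 0, 0, 0.75, 0, 0, 0],
    [0.8, 0, 0, 0.75, 0, 0, 0],
  ],
)

```text
time: 16.98
ee_pos: [0.4681, 0.2843, 0.0997]
ee_rot: [-3.139, 0.612, -1.55]
force: [1.2, -0.2, 0.4]
width: 0.0388
grasp_force: 0.0
```

servo_tool(
  motion=[
    [0.8, 0, 0, 0, 0, 0, 0],
    [0.8, 0, 0, 0, 0, 0, 0],
    [0.8, 0, 0, -0.1, 0, 0, 0],
    [0.8, 0, 0, -0.5, 0, 0, 0],
    [0.8, 0, 0, -1, 0, 0, 0],
  ],
)

```text
time: 17.6
ee_pos: [0.4672, 0.2143, 0.1966]
ee_rot: [3.138, 0.61, -1.553]
force: [1.2, -0.1, -0.7]
width: 0.0279
grasp_force: 15.0
```

Run:
```python
from pl import *
W=-1.4736
c=lambda z:cw(63,32,z)
plan([("up",[.50,.10,.25],tool(W)),("mid",c(235),tool(W)),("dn",c(70),tool(W)),("dn2",c(37),tool(W))])
```

```text
t 17.6 pos [0.4672 0.2143 0.1966] q [ 0.32  0.11 -0.29 -0.67 -1.08 -0.  ] F [ 1.2 -0.1 -0.7] w 0.0279
up 0.53,-0.252,-0.915,-0.013,0.388,-0.048
mid 1,0.013,0.049,-0,0,-0
mid 1,0.013,0.049,-0,0,-0
mid 0.516,0.007,0.026,-0,0,-0
dn 0.001,0,1,-0,0,-0
dn 0,0,0.375,-0,0,-0
dn2 0.001,0,0.275,-0,0,-0
```

servo_tool(
  motion=[
    [0.8, 0.26, -0.12, -0.45, 0, 0.1, -0.01],
    [0.8, 0.53, -0.252, -0.915, -0.005, 0.2, -0.02],
    [0.8, 0.53, -0.252, -0.915, -0.01, 0.3, -0.04],
    [0.8, 0.53, -0.252, -0.915, -0.013, 0.388, -0.048],
    [0.8, 0.53, -0.252, -0.915, -0.013, 0.388, -0.048],
  ],
)

```text
time: 18.23
ee_pos: [0.5, 0.1019, 0.2495]
ee_rot: [-3.139, -0.0, -1.471]
force: [0.5, 0.1, -2.5]
width: 0.028
grasp_force: 15.0
```

servo_tool(
  motion=[
    [0.8, 0.25, 0, 0, 0, 0, 0],
    [0.8, 0.5, 0.006, 0, 0, 0, 0],
    [0.8, 0.75, 0.01, 0, 0, 0, 0],
    [0.8, 1, 0.013, 0, 0, 0, 0],
    [0.8, 1, 0.013, 0, 0, 0, 0],
  ],
)

```text
time: 18.85
ee_pos: [0.5102, -0.0207, 0.2494]
ee_rot: [-3.139, 0.003, -1.478]
force: [0.2, 0.3, -1.9]
width: 0.0279
grasp_force: 15.0
```

servo_tool(
  motion=[
    [0.8, 0.25, 0, 0, 0, 0, 0],
    [0.8, 0.5, 0.006, 0, 0, 0, 0],
    [0.8, 0.75, 0.01, 0, 0, 0, 0],
    [0.8, 1, 0.013, 0, 0, 0, 0],
    [0.8, 1, 0.013, 0, 0, 0, 0],
  ],
)

```text
time: 19.48
ee_pos: [0.5204, -0.1395, 0.2489]
ee_rot: [-3.139, 0.003, -1.478]
force: [-0.2, -0.1, -1.9]
width: 0.0278
grasp_force: 15.0
```

servo_tool(
  motion=[
    [0.8, 0.25, 0, 0, 0, 0, 0],
    [0.8, 0.516, 0.007, 0.05, 0, 0, 0],
    [0.8, 0.516, 0.007, 0.1, 0, 0, 0],
    [0.8, 0.516, 0.007, 0.3, 0, 0, 0],
    [0.8, 0.516, 0.007, 0.5, 0, 0, 0],
  ],
)

```text
time: 20.1
ee_pos: [0.526, -0.1987, 0.1884]
ee_rot: [-3.138, 0.003, -1.475]
force: [-0.7, 0.4, -1.0]
width: 0.0281
grasp_force: 15.0
```

Run:
```python
from pl import *
W=-1.4736
c=lambda z:cw(63,32,z)
plan([("dn",c(70),tool(W)),("dn2",c(36),tool(W))])
```

```text
t 20.1 pos [ 0.526  -0.1987  0.1884] q [-0.02  0.2  -0.3  -0.   -1.07  0.11] F [-0.7  0.4 -1. ] w 0.0281
dn 0.022,0.012,0.987,-0.002,0.002,-0.001
dn2 -0.001,-0,0.283,-0,-0,0
```

servo_tool(
  motion=[
    [0.8, 0.02, 0.01, 0.25, 0, 0, 0],
    [0.8, 0.02, 0.01, 0.5, 0, 0, 0],
    [0.8, 0.02, 0.01, 0.75, 0, 0, 0],
    [0.8, 0.02, 0.01, 0.987, 0, 0, 0],
    [0.8, 0.02, 0.01, 0.987, 0, 0, 0],
  ],
)

```text
time: 20.72
ee_pos: [0.5237, -0.2008, 0.0687]
ee_rot: [3.14, 0.003, -1.475]
force: [-0.6, -0.2, -1.2]
width: 0.0281
grasp_force: 15.0
```

servo_tool(
  motion=[
    [0.8, 0, 0, 0.1, 0, 0, 0],
    [0.8, 0, 0, 0.2, 0, 0, 0],
    [0.8, 0, 0, 0.25, 0, 0, 0],
    [0.8, 0, 0, 0.275, 0, 0, 0],
    [0.8, 0, 0, 0.29, 0, 0, 0],
  ],
)

```text
time: 21.35
ee_pos: [0.5258, -0.2018, 0.0359]
ee_rot: [-3.138, 0.002, -1.474]
force: [-2.1, 3.0, 5.1]
width: 0.0279
grasp_force: 15.0
```

servo_tool(
  motion=[
    [0.8, 0, 0, 0.008, 0, 0, 0],
    [0.5, 0, 0, 0.008, 0, 0, 0],
    [0.5, 0, 0, 0.008, 0, 0, 0],
    [0.5, 0, 0, 0.008, 0, 0, 0],
    [0.5, 0, 0, -0.1, 0, 0, 0],
  ],
)

```text
time: 21.98
ee_pos: [0.5247, -0.2018, 0.0472]
ee_rot: [-3.141, 0.002, -1.475]
force: [0.7, 0.1, 0.7]
width: 0.0433
grasp_force: 0.0
```

servo_tool(
  motion=[
    [0.5, 0, 0, -0.3, 0, 0, 0],
    [0.5, 0, 0, -0.8, 0, 0, 0],
    [0.5, 0, 0, -1, 0, 0, 0],
    [0.5, 0, 0, -1, 0, 0, 0],
    [0.5, 0, 0, -1, 0, 0, 0],
  ],
)

```text
time: 22.6
ee_pos: [0.5247, -0.202, 0.1675]
ee_rot: [-3.139, 0.002, -1.475]
force: [-0.0, 0.2, -0.8]
width: 0.0437
grasp_force: 0.0
```

Run:
```python
from pl import *
Y=1.645-np.pi
g=np.r_[np.array([.4768,.0556])-.010*np.array([np.cos(1.645),np.sin(1.645)]),.033]
print(g)
plan([("up",[.525,-.15,.235],tool(W:=-1.4736)),("mid",g+[0,0,.12],tool(Y)),("g",g,tool(Y))])
```

```text
[0.47754136 0.04562752 0.033     ]
t 22.6 pos [ 0.5247 -0.202   0.1675] q [-0.02  0.22 -0.32 -0.   -1.02  0.12] F [-0.   0.2 -0.8] w 0.0437
up -0.432,-0.046,-0.561,-0.002,0.001,-0.001
mid -1,0.141,0.412,0,0,0.009
mid -0.659,0.103,0.272,0,0,0.006
g 0.001,-0.001,1,0,0,-0
g -0,0,0,0,0,-0
```

servo_tool(
  motion=[
    [0.43, 0, 0, -0.4, 0, 0, 0],
    [0.43, -0.2, 0, -0.56, 0, 0, 0],
    [0.43, -0.6, 0.05, -0.56, 0, 0, 0],
    [0.43, -1, 0.1, -0.56, 0, 0, 0.01],
    [0.43, -1, 0.1, -0.56, 0, 0, 0.01],
  ],
)

```text
time: 23.22
ee_pos: [0.5005, -0.0817, 0.2342]
ee_rot: [-3.14, 0.002, -1.487]
force: [-0.5, -0.1, 0.7]
width: 0.0502
grasp_force: 0.0
```

servo_tool(
  motion=[
    [0.43, -0.5, 0.05, 0, 0, 0, 0],
    [0.43, -1, 0.1, 0, 0, 0, 0.005],
    [0.43, -1, 0.1, 0.5, 0, 0, 0.005],
    [0.43, -1, 0.1, 0.68, 0, 0, 0.005],
    [0.43, -1, 0.1, 0.68, 0, 0, 0.005],
  ],
)

```text
time: 23.85
ee_pos: [0.4787, 0.034, 0.1514]
ee_rot: [3.139, -0.0, -1.498]
force: [0.2, 0.7, 0.4]
width: 0.0495
grasp_force: 0.0
```

Run:
```python
from pl import *
Y=1.645-np.pi
plan([("g",[.4775,.0456,.045],tool(Y))])
```

```text
t 23.85 pos [0.4787 0.034  0.1514] q [ 0.48  0.1  -0.51 -0.   -0.96 -0.41] F [0.2 0.7 0.4] w 0.0495
g -0.097,0.001,0.887,0.002,-0,-0.001
```

servo_tool(
  motion=[
    [0.43, -0.097, 0, 0.25, 0, 0, 0],
    [0.43, -0.097, 0, 0.5, 0, 0, 0],
    [0.43, -0.097, 0, 0.75, 0, 0, 0],
    [0.43, -0.097, 0, 0.985, 0, 0, 0],
    [0.5, -0.097, 0, 0.985, 0, 0, 0],
  ],
)

```text
time: 24.48
ee_pos: [0.4791, 0.0459, 0.0346]
ee_rot: [3.141, 0.001, -1.499]
force: [-0.3, -0.1, 0.0]
width: 0.0456
grasp_force: 0.0
```

servo_tool(
  motion=[
    [0.8, 0, 0, 0, 0, 0, 0],
    [0.8, 0, 0, 0, 0, 0, 0],
    [0.8, 0, 0, 0, 0, 0, 0],
    [0.8, 0, 0, -0.2, 0, 0, 0],
    [0.8, 0, 0, -0.6, 0, 0, 0],
  ],
)

```text
time: 25.1
ee_pos: [0.4781, 0.0461, 0.1073]
ee_rot: [3.141, 0.001, -1.498]
force: [0.5, 0.2, -1.1]
width: 0.028
grasp_force: 15.0
```

Run:
```python
from pl import *
c=lambda z:cw(-43,-32,z)
Yv=1.645-np.pi
p,r,o=cur()
plan([("up",[.49,.0,.25],tool(Yv-.9)),("m1",[.56,-.13,.25],tool(Yv-1.8)),("m2",c(240),tool(A)),("dn",c(70),tool(A)),("dn2",c(37),tool(A))])
```

```text
t 25.1 pos [0.4781 0.0461 0.1073] q [ 0.51  0.16 -0.57 -0.   -0.85 -0.43] F [ 0.5  0.2 -1.1] w 0.028
up 0.327,-0.059,-1,0,0,0.481
up 0.038,-0.051,-0.189,0.001,0,0.091
m1 0.256,-1,0,-0,0,0.481
m1 -0.095,-0.174,0,-0,0,0.092
m2 -0.381,-0.95,0.059,0,0,0.59
m2 -0.418,-0.112,0.025,0,0,0.249
dn 0.001,-0,1,0,0,0
dn -0,-0,0.417,0,0,0
dn2 0,-0.001,0.275,0,0,0
```

servo_tool(
  motion=[
    [0.8, 0, 0, -0.4, 0, 0, 0.1],
    [0.8, 0, 0, -0.8, 0, 0, 0.2],
    [0.8, 0.2, 0, -1, 0, 0, 0.3],
    [0.8, 0.3, -0.05, -1, 0, 0, 0.4],
    [0.8, 0.327, -0.059, -1, 0, 0, 0.481],
  ],
)

```text
time: 25.72
ee_pos: [0.4891, 0.0072, 0.2284]
ee_rot: [-3.14, 0.005, -2.259]
force: [0.9, -0.1, -1.3]
width: 0.0281
grasp_force: 15.0
```

servo_tool(
  motion=[
    [0.8, 0, -0.1, -0.19, 0, 0, 0.11],
    [0.8, 0.1, -0.4, -0.19, 0, 0, 0.22],
    [0.8, 0.2, -0.7, -0.19, 0, 0, 0.33],
    [0.8, 0.3, -1, -0.19, 0, 0, 0.44],
    [0.8, 0.3, -1, -0.19, 0, 0, 0.55],
  ],
)

```text
time: 26.35
ee_pos: [0.5599, -0.0978, 0.2499]
ee_rot: [3.14, 0.002, -3.126]
force: [-1.0, -0.6, -1.2]
width: 0.0278
grasp_force: 15.0
```

Run:
```python
from pl import *
c=lambda z:cw(-43,-32,z)
plan([("m2",c(240),tool(A))])
```

```text
t 26.35 pos [ 0.5599 -0.0978  0.2499] q [ 0.17  0.17 -0.19 -0.   -1.21 -1.72] F [-1.  -0.6 -1.2] w 0.0278
m2 -0.177,-1,0.047,0.001,0,0.56
m2 -0.612,-0.346,0.034,0.001,0,0.388
```

servo_tool(
  motion=[
    [0.8, 0, -0.25, 0, 0, 0, 0.11],
    [0.8, -0.05, -0.5, 0, 0, 0, 0.22],
    [0.8, -0.1, -0.75, 0, 0, 0, 0.33],
    [0.8, -0.177, -1, 0, 0, 0, 0.44],
    [0.8, -0.177, -1, 0.04, 0, 0, 0.56],
  ],
)

```text
time: 26.98
ee_pos: [0.5837, -0.2172, 0.2453]
ee_rot: [3.138, 0.001, 2.279]
force: [-0.5, 1.1, -1.0]
width: 0.0276
grasp_force: 15.0
```

servo_tool(
  motion=[
    [0.8, -0.3, -0.2, 0, 0, 0, 0.1],
    [0.8, -0.612, -0.346, 0, 0, 0, 0.2],
    [0.8, -0.612, -0.346, 0.04, 0, 0, 0.3],
    [0.8, -0.612, -0.346, 0.04, 0, 0, 0.388],
    [0.8, -0.612, -0.346, 0.04, 0, 0, 0.388],
  ],
)

```text
time: 27.6
ee_pos: [0.6002, -0.2981, 0.2404]
ee_rot: [3.139, -0.002, 1.678]
force: [-0.7, -0.2, -2.0]
width: 0.0276
grasp_force: 15.0
```

Run:
```python
from pl import *
c=lambda z:cw(-43,-32,z)
plan([("dn",c(70),tool(A)),("dn2",c(36.5),tool(A))])
im=grab_frame("scene");np.save("s3.npy",im)
```

```text
t 27.6 pos [ 0.6002 -0.2981  0.2404] q [-0.17  0.34  0.02 -0.   -1.25 -2.86] F [-0.7 -0.2 -2. ] w 0.0276
dn -0.014,-0.01,1,0.001,-0.001,0.005
dn -0.005,-0.003,0.42,0.001,-0,0.002
dn2 -0.001,-0,0.279,-0,-0,-0
```

servo_tool(
  motion=[
    [0.8, -0.02, -0.01, 0.25, 0, 0, 0.007],
    [0.8, -0.02, -0.01, 0.5, 0, 0, 0.007],
    [0.8, -0.02, -0.01, 0.75, 0, 0, 0.007],
    [0.8, -0.02, -0.01, 1, 0, 0, 0.007],
    [0.8, -0.02, -0.01, 1, 0, 0, 0.007],
  ],
)

```text
time: 28.28
ee_pos: [0.5981, -0.2996, 0.1181]
ee_rot: [-3.14, -0.004, 1.669]
force: [0.2, -1.5, -0.5]
width: 0.0281
grasp_force: 15.0
```

servo_tool(
  motion=[
    [0.8, 0, 0, 0.2, 0, 0, 0],
    [0.8, 0, 0, 0.4, 0, 0, 0],
    [0.8, 0, 0, 0.55, 0, 0, 0],
    [0.8, 0, 0, 0.63, 0, 0, 0],
    [0.8, 0, 0, 0.67, 0, 0, 0],
  ],
)

```text
time: 28.9
ee_pos: [0.6004, -0.3002, 0.0405]
ee_rot: [3.138, -0.002, 1.667]
force: [-8.7, 5.2, 21.6]
width: 0.0276
grasp_force: 15.0
```

Run:
```python
from pl import *
c=lambda z:cw(-43,-32,z)
plan([("dn2",c(36.5),tool(A))])
```

```text
t 28.9 pos [ 0.6004 -0.3002  0.0405] q [-0.18  0.51 -0.21 -0.   -0.85 -2.87] F [-8.7  5.2 21.6] w 0.0276
dn2 -0,-0.01,0.033,0.002,-0.001,-0
```

servo_tool(
  motion=[
    [0.8, 0, 0, -0.02, 0, 0, 0],
    [0.8, 0, 0, -0.02, 0, 0, 0],
    [0.8, 0, 0, -0.02, 0, 0, 0],
    [0.8, 0, 0, -0.02, 0, 0, 0],
    [0.8, 0, 0, -0.02, 0, 0, 0],
  ],
)

```text
time: 29.52
ee_pos: [0.5999, -0.3002, 0.0422]
ee_rot: [3.139, -0.002, 1.667]
force: [0.0, 0.7, -1.4]
width: 0.0277
grasp_force: 15.0
```

servo_tool(
  motion=[
    [0.8, 0, 0, 0.01, 0, 0, 0],
    [0.5, 0, 0, 0.01, 0, 0, 0],
    [0.5, 0, 0, 0.01, 0, 0, 0],
    [0.5, 0, 0, 0.01, 0, 0, 0],
    [0.5, 0, 0, -0.1, 0, 0, 0],
  ],
)

```text
time: 30.15
ee_pos: [0.5991, -0.2999, 0.0536]
ee_rot: [3.141, -0.003, 1.666]
force: [0.1, -0.3, 0.8]
width: 0.0434
grasp_force: 0.0
```

servo_tool(
  motion=[
    [0.5, 0, 0, -0.3, 0, 0, 0],
    [0.5, 0, 0, -0.8, 0, 0, 0],
    [0.5, 0, 0, -1, 0, 0, 0],
    [0.5, 0, 0, -1, 0, 0, 0],
    [0.5, 0, 0, -1, 0, 0, 0],
  ],
)

```text
time: 30.78
ee_pos: [0.5992, -0.3002, 0.1742]
ee_rot: [3.139, -0.002, 1.666]
force: [1.2, -0.3, -1.1]
width: 0.0438
grasp_force: 0.0
```

servo_tool(
  motion=[
    [0.5, 0, 0, -0.5, 0, 0, -0.1],
    [0.5, 0.3, 0, -0.8, 0, 0, -0.2],
    [0.5, 0.6, 0, -0.8, 0, 0, -0.3],
    [0.5, 1, 0, -0.8, 0, 0, -0.4],
    [0.5, 1, 0, -0.8, 0, 0, -0.5],
  ],
)

```text
time: 31.4
ee_pos: [0.5872, -0.1785, 0.2697]
ee_rot: [3.139, -0.001, 2.46]
force: [0.1, -0.9, 0.6]
width: 0.0441
grasp_force: 0.0
```

servo_tool(
  motion=[
    [0.9, 0.5, 0, 0, 0, 0, -0.1],
    [0.9, 1, 0, 0, 0, 0, -0.2],
    [0.9, 1, 0, 0, 0, 0, -0.3],
    [0.9, 1, 0, 0, 0, 0, -0.4],
    [0.9, 1, 0, 0, 0, 0, -0.5],
  ],
)

```text
time: 32.02
ee_pos: [0.4946, -0.1046, 0.2695]
ee_rot: [3.14, 0.001, -3.04]
force: [-0.4, -0.9, -0.1]
width: 0.0094
grasp_force: 0.0
```

Run:
```python
from pl import *
plan([])
im=grab_frame("top");np.save("t4.npy",im)
def bx(B): return [B[[1,5,7,3]],B[[0,4,6,2]]]
o=cv2.resize(np.ascontiguousarray(im[120:215,308:453,::-1]),None,fx=5.5,fy=5.5,interpolation=cv2.INTER_CUBIC)
for x,y in((53,32),(53,-32),(-53,-32),(-53,32)):
    p=cw(x,y,5)
    for B in car(p[0],p[1],A-np.pi,.005):
        q=((proj(B[[1,5,7,3]],"top")+.5-[308,120])*5.5*8).astype(np.int32);cv2.polylines(o,[q],True,(255,0,255),1,cv2.LINE_AA,3)
cv2.imwrite("pics/p4.png",o)
```

```text
t 32.02 pos [ 0.4946 -0.1046  0.2695] q [ 0.18  0.05 -0.28 -0.   -1.24 -1.65] F [-0.4 -0.9 -0.1] w 0.0094
```

View pics/p4.png

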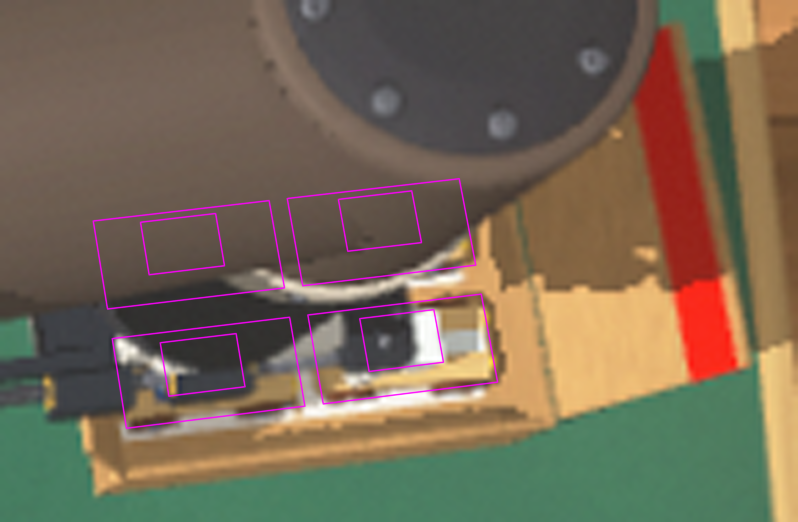

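The arm hides the carton here (only the white car and flap at the right show), so I move it clear to the rack side, which is the approach for the plain flap anyway, and check numerically.

Run:
```python
from pl import *
plan([("a",[.50,.06,.26],tool(-1.4736))])
```

```text
t 32.08 pos [ 0.4947 -0.1047  0.2694] q [ 0.18  0.05 -0.28 -0.   -1.24 -1.64] F [ 0.5  0.2 -0.5] w 0.009
a -0.115,0.808,0.048,0,0.001,-0.59
a -0.488,0.269,0.033,0.001,0.001,-0.403
```

servo_tool(
  motion=[
    [1, 0, 0.4, 0, 0, 0, -0.11],
    [1, -0.05, 0.8, 0, 0, 0, -0.22],
    [1, -0.1, 0.8, 0, 0, 0, -0.33],
    [1, -0.115, 0.808, 0, 0, 0, -0.44],
    [1, -0.115, 0.808, 0.05, 0, 0, -0.58],
  ],
)

```text
time: 32.7
ee_pos: [0.4997, -0.0067, 0.2639]
ee_rot: [-3.141, 0.002, -2.163]
force: [0.2, 0.1, 0.2]
width: 0.0008
grasp_force: 0.0
```

servo_tool(
  motion=[
    [1, -0.3, 0.1, 0, 0, 0, -0.1],
    [1, -0.49, 0.27, 0, 0, 0, -0.2],
    [1, -0.49, 0.27, 0, 0, 0, -0.3],
    [1, -0.49, 0.27, 0.03, 0, 0, -0.41],
    [1, -0.49, 0.27, 0.03, 0, 0, -0.41],
  ],
)

```text
time: 33.33
ee_pos: [0.5055, 0.0598, 0.2602]
ee_rot: [-3.141, 0.001, -1.526]
force: [-0.6, -0.1, 0.4]
width: 0.0002
grasp_force: 0.0
```

Run:
```python
from pl import *
plan([("b",cw(200,0,150),tool(-1.4736))])
ims={n:grab_frame(n) for n in("top",)}
im=ims["top"];np.save("t5.npy",im)
h=cv2.cvtColor(im,cv2.COLOR_RGB2HSV).astype(int)
H,Sx,V=h[...,0],h[...,1],h[...,2]
roi=np.zeros(H.shape,bool);roi[145:210,318:402]=1
col={"red":((H<6)|(H>174))&(Sx>140)&roi,"blue":(H>100)&(H<125)&(Sx>110)&roi,"yellow":(H>22)&(H<32)&(Sx>200)&roi,"white":(Sx<25)&(V>200)&roi}
card={"red":(53,-32),"blue":(53,32),"yellow":(-53,-32),"white":(-53,32)}
for k,m in col.items():
    a=np.argwhere(m)[:,::-1]
    print(k,m.sum(),a.min(0) if len(a) else"",a.max(0) if len(a) else"")
    x,y=card[k];p=cw(x,y,5);B=car(p[0],p[1],A-np.pi,.005)
    q=proj(B[1],"top");print("   cabin pred",np.round(q.min(0),1),np.round(q.max(0),1))
    ds=[d for d in cut_out("car_"+k,"top") if 320<d["position"][1]<400 and 250<d["region"].sum()<900]
    for d in ds[:2]:
        f,c=fit(lambda q:car(q[0],q[1],q[2],.005),{"top":d["region"].astype(float)},[p[0],p[1],A-np.pi],[.008,.008,.08])
        print("   fit",round(d["score"],2),d["region"].sum(),np.round(d["position"]),"local mm",np.round(1000*R.from_euler("z",-A).apply(np.r_[f[:2],0]-OC),1),"dyaw",round(f[2]-A+np.pi,3),round(c,2))
```

```text
t 33.33 pos [0.5055 0.0598 0.2602] q [ 0.5   0.06 -0.29 -0.   -1.22 -0.46] F [-0.6 -0.1  0.4] w 0.0002
b 1,-0.266,0.894,-0,0.001,-0.033
b 0.026,-0.006,0.023,-0,-0,-0
red 161 [331 160] [354 176]
   cabin pred [331.  158.2] [348.2 171.5]
   fit 0.65 512 [167. 338.] local mm [ 56.5 -31.2   0. ] dyaw 0.034 0.17
   fit 0.37 515 [164. 375.] local mm [-51.9 -32.3   0. ] dyaw 0.006 0.17
blue 150 [336 181] [359 191]
   cabin pred [334.5 180.1] [352.  193.1]
   fit 0.58 536 [186. 342.] local mm [54.1 31.4  0. ] dyaw 0.004 0.15
yellow 11 [371 156] [383 161]
   cabin pred [366.2 154.1] [384.1 167.3]
   fit 0.9 517 [162. 374.] local mm [-51.8 -32.6   0. ] dyaw -0.006 0.16
white 96 [360 170] [395 195]
   cabin pred [369.9 175.7] [388.1 188.7]
   fit 0.85 555 [181. 381.] local mm [-54.6  31.6   0. ] dyaw 0.0 0.12
   fit 0.65 418 [174. 323.] local mm [-53.  32.   0.] dyaw 0.0 1.0
```

Run:
```python
from pl import *
im=np.load("t5.npy");h=cv2.cvtColor(im,cv2.COLOR_RGB2HSV).astype(int);H,Sx,V=h[...,0],h[...,1],h[...,2]
roi=np.zeros(H.shape,bool);roi[150:205,322:362]=1
for k,m,c in(("red",((H<6)|(H>174))&(Sx>140)&roi,(53,-32)),("blue",(H>100)&(H<125)&(Sx>110)&roi,(53,32))):
    n,l,s,ce=cv2.connectedComponentsWithStats(m.astype(np.uint8));i=1+s[1:,4].argmax()
    a=np.argwhere(l==i)[:,::-1].astype(np.float32);r=cv2.minAreaRect(a);w=np.linalg.svd(a-a.mean(0),full_matrices=0)[2][0]
    print(k,s[i].tolist(),np.round(ce[i],2),"ang",np.degrees(np.arctan2(w[1],w[0])),r)
    d=proj(np.array([cw(c[0]+20,c[1],45),cw(c[0]-40,c[1],45)]),"top");d=d[1]-d[0];print("   pred ang",np.degrees(np.arctan2(d[1],d[0])))
grab_frame("top")
for d in cut_out("car_red","top"):
    if d["position"][1]>320 and d["region"].sum()<900:
        p=cw(53,-32,5)
        for st in(.03,-.03):
            f,c=fit(lambda q:car(q[0],q[1],q[2],.005),{"top":d["region"].astype(float)},[p[0],p[1],A-np.pi+st],[.006,.006,.05]);print(d["region"].sum(),np.round(1000*R.from_euler("z",-A).apply(np.r_[f[:2],0]-OC),1),round(f[2]-A+np.pi,3),round(c,3))
```

```text
red [332, 160, 23, 11, 159] [341.23 164.62] ang -1.5362598 ((343.0, 165.0), (10.0, 22.0), 90.0)
   pred ang -6.694545545647289
blue [336, 181, 24, 11, 150] [345.41 185.96] ang 177.3747 ((347.6158752441406, 185.5426788330078), (9.165818214416504, 22.528032302856445), 83.6598129272461)
   pred ang -6.970699376655448
477 [ 54.8 -30.7   0. ] 0.059 0.227
477 [ 53.9 -31.5   0. ] 0.013 0.229
```

All four cars are in place: offsets are within about 3 mm and 2°, and the white reference reads (-54.6, 31.6). Now the plain flap.

servo_tool(
  motion=[
    [1, 0.3, -0.1, 0.4, 0, 0, -0.033],
    [1, 0.6, -0.2, 0.7, 0, 0, -0.033],
    [1, 0.9, -0.266, 0.91, 0, 0, -0.033],
    [1, 1, -0.266, 0.91, 0, 0, -0.033],
    [1, 1, -0.266, 0.91, 0, 0, -0.033],
  ],
)

```text
time: 34.3
ee_pos: [0.5441, -0.0588, 0.1522]
ee_rot: [-3.138, 0.002, -1.473]
force: [-0.4, 0.2, 0.7]
width: 0.0004
grasp_force: 0.0
```

Run:
```python
from pl import *
Q=tool(-1.4736);r=88
def P(th):return cw(115-r*np.cos(th)+2*np.sin(th)+9.5*(th>.05),0,69+r*np.sin(th)+2*np.cos(th))
st=None
p,q,_=cur();base=p
ths=[1.7,1.45,1.2,.95,.7,.45,.2,0,-.01]
for t in ths:
    print(t,np.round(P(t),4),np.round(q.inv().apply(P(t)-p)/.12,3))
plan([])
```

```text
1.7 [ 0.5498 -0.1234  0.156 ] [ 0.54   0.005 -0.032]
1.45 [ 0.552  -0.1453  0.1566] [ 0.723  0.005 -0.038]
1.2 [ 0.554  -0.1666  0.1517] [0.902 0.005 0.002]
0.95 [ 0.5559 -0.186   0.1417] [1.065 0.006 0.085]
0.7 [ 0.5575 -0.2024  0.1272] [1.202 0.006 0.206]
0.45 [ 0.5587 -0.2147  0.1091] [1.305 0.007 0.357]
0.2 [ 0.5594 -0.2221  0.0884] [1.368 0.007 0.529]
0 [ 0.5606 -0.2337  0.071 ] [1.465 0.008 0.674]
-0.01 [ 0.5606 -0.2337  0.0701] [1.465 0.008 0.682]
t 34.3 pos [ 0.5441 -0.0588  0.1522] q [ 0.25  0.21 -0.38 -0.   -0.98 -0.15] F [-0.4  0.2  0.7] w 0.0004
```

servo_tool(
  motion=[
    [1, 0.3, 0, -0.03, 0, 0, 0],
    [1, 0.54, 0, -0.03, 0, 0, 0],
    [1, 0.65, 0, -0.035, 0, 0, 0],
    [1, 0.78, 0, -0.03, 0, 0, 0],
    [1, 0.9, 0, 0, 0, 0, 0],
  ],
)

```text
time: 34.92
ee_pos: [0.5551, -0.1658, 0.152]
ee_rot: [-3.138, 0.002, -1.471]
force: [0.8, 0.1, 0.5]
width: 0.0005
grasp_force: 0.2
```

servo_tool(
  motion=[
    [1, 0.165, 0, 0.083, 0, 0, 0],
    [1, 0.3, 0, 0.204, 0, 0, 0],
    [1, 0.405, 0, 0.355, 0, 0, 0],
    [1, 0.468, 0, 0.527, 0, 0, 0],
    [1, 0.565, 0, 0.66, 0, 0, 0],
  ],
)

```text
time: 35.55
ee_pos: [0.5607, -0.2335, 0.0701]
ee_rot: [-3.141, 0.003, -1.472]
force: [-5.8, 23.0, 30.5]
width: 0.0006
grasp_force: 17.8
```

Run:
```python
from pl import *
plan([("press",cw(25,0,70.5),tool(-1.4736))])
```

```text
t 35.55 pos [ 0.5607 -0.2335  0.0701] q [-0.08  0.39 -0.33 -0.   -0.85  0.18] F [-5.8 23.  30.5] w 0.0006
press 0.019,0.002,-0.003,-0,0.002,0.001
```

servo_tool(
  motion=[
    [1, 0, 0, -0.1, 0, 0, 0],
    [1, 0, 0, -0.5, 0, 0, 0],
    [1, 0, 0, -1, 0, 0, 0],
    [1, 0.2, 0, -1, 0, 0, 0],
    [1, 0.6, 0, -1, 0, 0, 0],
  ],
)

```text
time: 36.17
ee_pos: [0.5692, -0.3049, 0.1935]
ee_rot: [-3.136, 0.001, -1.469]
force: [1.1, -0.1, 0.5]
width: 0.0007
grasp_force: 0.0
```

servo_tool(
  motion=[
    [1, 0, 0, -0.3, 0, 0, 0],
    [1, 0.4, 0, -0.35, 0, 0, 0],
    [1, 0.8, 0, -0.35, 0, 0, 0],
    [1, 1, 0, -0.35, 0, 0, 0],
    [1, 1, 0, -0.35, 0, 0, 0],
  ],
)

```text
time: 36.8
ee_pos: [0.5795, -0.4265, 0.2324]
ee_rot: [-3.14, 0.002, -1.474]
force: [0.1, 1.0, -0.3]
width: 0.0003
grasp_force: 0.0
```

Run:
```python
from pl import *
plan([("over",cw(-195,0,232),tool(-1.4736)),("dn",cw(-195,0,150),tool(-1.4736))])
grab_frame("scene");
for t in("flap_striped","flap_plain"):
    for d in cut_out(t,"scene")[:2]:print(t,round(d["score"],2),np.round(d["position"]),d["region"].sum())
print("striped tip pred 1.93",proj([cw(-115+125*np.cos(1.93),y,74+125*np.sin(1.93)) for y in(-84,84)],"scene"))
```

```text
t 36.8 pos [ 0.5795 -0.4265  0.2324] q [-0.37  0.43  0.13 -0.   -1.28  0.46] F [ 0.1  1.  -0.3] w 0.0003
over 0.236,0.001,0.003,-0.001,0.002,-0
dn -0.001,-0,0.683,0,-0,-0
flap_striped 0.81 [138. 121.] 1488
flap_striped 0.71 [128. 187.] 528
flap_plain 0.97 [166. 176.] 1365
striped tip pred 1.93 [[ 98.34097261 141.9315281 ]
 [127.25636746 109.46955936]]
```

servo_tool(
  motion=[
    [1, 0.236, 0, 0, 0, 0, 0],
    [1, 0.236, 0, 0.2, 0, 0, 0],
    [1, 0.236, 0, 0.5, 0, 0, 0],
    [1, 0.236, 0, 0.68, 0, 0, 0],
    [1, 0.236, 0, 0.68, 0, 0, 0],
  ],
)

```text
time: 37.58
ee_pos: [0.5824, -0.4509, 0.1505]
ee_rot: [3.142, 0.004, -1.47]
force: [-0.1, -0.1, 1.1]
width: 0.0008
grasp_force: 0.0
```

Run:
```python
from pl import *
r=98
def P(th):return cw(-115+r*np.cos(th)-2*np.sin(th)-9.5*(th>.05),0,74+r*np.sin(th)+2*np.cos(th))
plan([]);p,q,_=cur()
for t in [1.9,1.7,1.45,1.2,.95,.7,.45,.2,0]:
    print(t,np.round(P(t),4),np.round(q.inv().apply(P(t)-p)/.12,3))
```

```text
t 37.58 pos [ 0.5824 -0.4509  0.1505] q [-0.4   0.51  0.07 -0.   -1.14  0.5 ] F [-0.1 -0.1  1.1] w 0.0008
1.9 [ 0.5785 -0.4179  0.1661] [-0.277  0.005 -0.129]
1.7 [ 0.5767 -0.3991  0.1709] [-0.435  0.004 -0.169]
1.45 [ 0.5743 -0.3747  0.1715] [-0.639  0.004 -0.173]
1.2 [ 0.572  -0.351   0.1661] [-0.837  0.003 -0.127]
0.95 [ 0.5699 -0.3294  0.1549] [-1.018  0.002 -0.033]
0.7 [ 0.5681 -0.3112  0.1387] [-1.17   0.002  0.103]
0.45 [ 0.5668 -0.2976  0.1184] [-1.284e+00  1.000e-03  2.720e-01]
0.2 [ 0.566  -0.2893  0.0954] [-1.352e+00  1.000e-03  4.640e-01]
0 [ 0.5648 -0.2775  0.076 ] [-1.45e+00  1.00e-03  6.26e-01]
```

servo_tool(
  motion=[
    [1, -0.2, 0, -0.11, 0, 0, 0],
    [1, -0.4, 0, -0.165, 0, 0, 0],
    [1, -0.54, 0, -0.172, 0, 0, 0],
    [1, -0.69, 0, -0.165, 0, 0, 0],
    [1, -0.837, 0, -0.127, 0, 0, 0],
  ],
)

```text
time: 38.2
ee_pos: [0.5732, -0.3512, 0.1678]
ee_rot: [-3.138, 0.002, -1.471]
force: [0.5, -0.6, 0.5]
width: 0.0003
grasp_force: 0.2
```

servo_tool(
  motion=[
    [1, -0.181, 0, 0.094, 0, 0, 0],
    [1, -0.333, 0, 0.23, 0, 0, 0],
    [1, -0.447, 0, 0.399, 0, 0, 0],
    [1, -0.515, 0, 0.591, 0, 0, 0],
    [1, -0.613, 0, 0.733, 0, 0, 0],
  ],
)

```text
time: 38.83
ee_pos: [0.5652, -0.2781, 0.0782]
ee_rot: [-3.14, 0.003, -1.472]
force: [-0.0, -0.4, 0.8]
width: 0.0006
grasp_force: 0.1
```

Run:
```python
from pl import *
plan([("press",cw(-17,0,75.5),tool(-1.4736))])
```

```text
t 38.83 pos [ 0.5652 -0.2781  0.0782] q [-0.15  0.41 -0.27 -0.   -0.89  0.25] F [-0.  -0.4  0.8] w 0.0006
press -0.005,0.003,0.022,-0.001,0.002,0.001
```

Last 2 mm gently, until the force shows contact.

servo_tool(
  motion=[
    [1, 0, 0, 0.012, 0, 0, 0],
    [1, 0, 0, 0.018, 0, 0, 0],
    [1, 0, 0, 0.024, 0, 0, 0],
    [1, 0, 0, 0.028, 0, 0, 0],
    [1, 0, 0, 0.028, 0, 0, 0],
  ],
)

```text
time: 39.45
ee_pos: [0.5661, -0.2793, 0.0766]
ee_rot: [-3.139, 0.002, -1.472]
force: [-0.1, 0.1, 0.2]
width: 0.0007
grasp_force: 0.0
```

servo_tool(
  motion=[
    [1, 0, 0, 0.006, 0, 0, 0],
    [1, 0, 0, 0.012, 0, 0, 0],
    [1, 0, 0, 0.018, 0, 0, 0],
    [1, 0, 0, 0.022, 0, 0, 0],
    [1, 0, 0, 0.022, 0, 0, 0],
  ],
)

```text
time: 40.08
ee_pos: [0.5663, -0.2793, 0.0759]
ee_rot: [-3.138, 0.001, -1.471]
force: [-4.5, 2.9, 14.6]
width: 0.0006
grasp_force: 7.2
```

Firm contact at 14.6 N with the tip at z = 0.076, which is the closed height. Now I back off and check.

servo_tool(
  motion=[
    [1, 0, 0, -0.1, 0, 0, 0],
    [1, 0, 0, -0.5, 0, 0, 0],
    [1, 0, 0, -1, 0, 0, 0],
    [1, -0.4, 0, -1, 0, 0, 0],
    [1, -1, 0, -1, 0, 0, 0],
  ],
)

```text
time: 40.7
ee_pos: [0.555, -0.169, 0.195]
ee_rot: [-3.137, 0.002, -1.474]
force: [1.0, 1.6, -0.6]
width: 0.0006
grasp_force: 0.0
```

servo_tool(
  motion=[
    [1, -0.5, 0, -0.3, 0, 0, 0],
    [1, -1, 0.3, -0.5, 0, 0, 0],
    [1, -1, 0.5, -0.5, 0, 0, 0],
    [1, -1, 0.5, -0.5, 0, 0, 0],
    [1, -1, 0.5, -0.5, 0, 0, 0],
  ],
)

```text
time: 41.32
ee_pos: [0.4834, -0.056, 0.2545]
ee_rot: [-3.138, 0.002, -1.471]
force: [0.5, -0.2, 0.8]
width: 0.0004
grasp_force: 0.0
```

servo_tool(
  motion=[
    [1, -0.5, 0.2, 0, 0, 0, 0],
    [1, -1, 0.3, 0, 0, 0, 0],
    [1, -1, 0.5, 0, 0, 0, 0],
    [1, -1, 0.5, 0, 0, 0, 0],
    [1, -1, 0.5, 0, 0, 0, 0],
  ],
)

```text
time: 41.95
ee_pos: [0.4122, 0.0572, 0.2541]
ee_rot: [-3.139, 0.002, -1.472]
force: [-0.1, -0.5, -0.2]
width: 0.0004
grasp_force: 0.0
```

Run:
```python
from pl import *
plan([])
for n in("top","scene"):
    im=grab_frame(n)
    h=cv2.cvtColor(im,cv2.COLOR_RGB2HSV).astype(int)
    rd=((h[...,0]<5)|(h[...,0]>175))&(h[...,1]>190)
    roi=sil([xf(box(-140,140,-110,110,0,90),OC,R.from_euler("z",A))],n)>0;rd&=roi
    a=np.argwhere(rd)[:,::-1];print(n,rd.sum(),a.mean(0) if len(a) else None,a.min(0) if len(a) else"",a.max(0) if len(a) else"")
    for ang in(0,.05):
        L=lambda s,y:cw(-115+s*np.cos(ang),y,76+s*np.sin(ang))
        print("  pred stripe edge tip",np.round(proj([L(125,-84),L(125,84)],n),1).tolist())
    d=cut_out("carton",n);m=d[0]["region"];res=[]
    if n=="scene": 
        for b in(0,.05,.1):
            s=sil(carton([OC[0],OC[1],A,0,b]),n);print("  IoU",b,(np.minimum(s,m).sum()/np.maximum(s,m).sum()))
    cv2.imwrite(f"pics/end_{n}.png",im[:,:,::-1])
```

```text
t 41.95 pos [0.4122 0.0572 0.2541] q [ 0.62 -0.11 -0.47 -0.   -1.2  -0.52] F [-0.1 -0.5 -0.2] w 0.0004
top 562 [369.00177936 170.94661922] [360 142] [378 200]
  pred stripe edge tip [[356.9, 142.8], [367.1, 200.8]]
  pred stripe edge tip [[357.6, 142.1], [367.8, 200.4]]Traceback (most recent call last):
  File "<stdin>", line 12, in <module>
IndexError: list index out of range
```

Run:
```python
from pl import *
im=grab_frame("scene")
o=cv2.resize(np.ascontiguousarray(im[100:215,95:225,::-1]),None,fx=5,fy=5,interpolation=cv2.INTER_CUBIC)
for hx,hz,L,s in((115,71,115,-1),(-115,76,125,1)):
    P=np.array([cw(hx,-84,hz),cw(hx+s*L,-84,hz),cw(hx+s*L,84,hz),cw(hx,84,hz)])
    cv2.polylines(o,[((proj(P,"scene")+.5-[95,100])*5*8).astype(np.int32)],True,(255,0,255),1,cv2.LINE_AA,3)
cv2.imwrite("pics/fin.png",o)
```

```text
(no output)
```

View pics/fin.png

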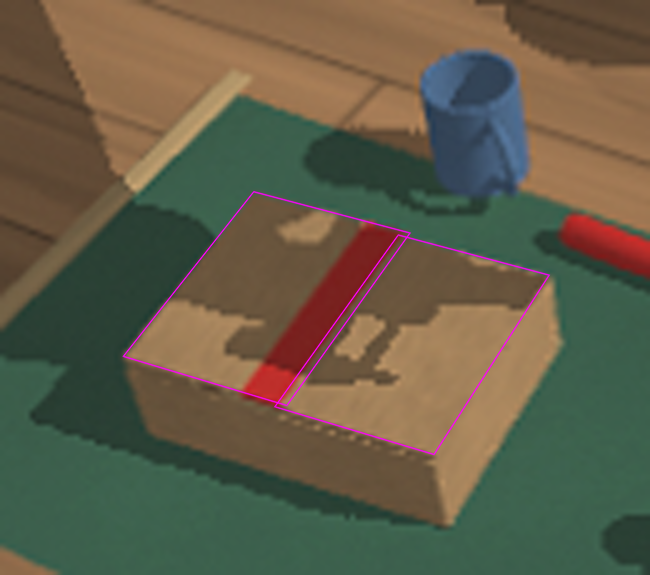

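The final view shows both flaps lying on the drawn closed outlines, with the red stripe at (320,315) on top. The mug and screwdriver have not moved.

```bash
python3 -c "
from plant import *
print(sign_off())"
```

```text
the job is handed in; nothing more can be done
None
```

The job is handed in at about 42 s of robot time: all four cars are on their cards with noses to the striped flap (at most about 4 mm off; red may be up to about 3° off square), the plain flap is closed with the red-striped one over it, and nothing else was touched.

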